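# Hang rinsed saxophone collars on the dryer's door rail and shut the dryer

## Robot

A 7-joint arm with a two-finger parallel gripper is mounted at the origin on the work surface. World frame = base frame: x ahead of the robot, y to its left, z up, the work surface at z = 0. Lengths are in m, angles in rad, forces in N, time in s.
With the tool pointing down it reaches from about 0.4 to 0.85 m from the base axis. Payload 10.4 kg.
Tool frame: the origin (TCP) lies midway between the tips of the shut fingers; the grasp point (between the pads) lies 19 mm behind it; z points along the fingers, y is the line along which they close (so a half turn about z gives the same grasp; the last joint's range is limited). The gripper opens to 87 mm and grips with 3 to 60 N. Pads are 19 mm wide; open, the fingers measure 117 mm over their backs; the gripper's body (75 mm by 190 mm) begins 51 mm behind the grasp point.
Start: joints at [-1.165, 0.332, -0.065, 1.46, 0.022, 1.35, -0.088], TCP at [0.26, 0.568, 0.223] pointing down, gripper open.
Joint ranges: [-2.6, 2.6], [-0.5, 2.12], [-1.47, 1.34], [0.16, 2.42], [-1.27, 4.41], [0.06, 2.06], [-2.6, 2.6]. Speed limits (rad/s): [2.22, 2.22, 2.79, 2.79, 3.14, 3.14, 3.14].

## Interface

Orientations are given as a unit quaternion [x, y, z, w].
In Python, from bench import r gives the robot as it stands.
- The arm moves only by the tool arm_command, never from a script. Its arguments are lists of equal length, an entry for each row: "xyz": the shift along the world's x, y, z in m, a list of three; "rot": the turn, a rotation vector about the world's x, y, z in rad, a list of three. In form: {"xyz": [[tx, ty, tz], ...], "rot": [[ax, ay, az], ...]}. A call has 1 to 20 rows; each row is the pose to reach, as a shift and turn from the pose commanded when the call began; what a row does not reach only later rows make up. A row lasts 1/12 s, in which the tool goes at most 41.7 mm and 7.16 degrees, less where a joint would pass 70% of its speed; a pose out of reach is approached as far as the arm can. A call with a gripper value outside its range is refused whole. "grip" is the opening, from 0 (shut) to 1 (fully open), set as the call begins (left out, the last holds). The fingers move at their own pace and stop on an object; "squeeze" is the grip in N (left out, the last holds). Time passes only in rows, so rows that repeat a pose let the fingers close. It gives the time, the measured TCP pose, the force, the opening and the grip force at its end, in the units of the state.
- r.read_state(): the state, without advancing time (a new reading comes with each control period).
- r.camera(name): name is "scene" or "top" or "wrist"; returns the picture (400x640x3 uint8, red, green, blue); there is no depth.
- r.camera_model(name): a dict with "fx", "fy", "cx", "cy" (pixels), "k1" (the pictures are not rectified: a ray, as slopes to the right and down, at radius r is drawn at 1 + k1 r^2 times it, then the intrinsics apply), "T" (4x4, takes a point from camera to world coordinates). Camera axes: x right, y up, looking along -z (the intrinsics and any distortion apply to the point x, -y, -z); pixel columns grow to the right and rows downward; lengths in m; the calibration is good to about 2 mm. A picture is of the moment at which its call begins: read the wrist's pose just before it. camera_model takes no time and is no camera call; for the wrist camera it gives the pose at the moment of the call.
- r.close_job(): hands the job in; it is judged then, once.
Trained networks look in the newest picture that a camera, given by its name, has taken for a name from the list of things; names that differ only in an ending like _2 or _b are one class to them, and where a whole thing is asked for, a point or a joint stands for the part that bears it (a point fixed in the world has none). Each returns a list of dicts, best first, with "conf" (0 to 1); they miss things now and then, are a little off and sometimes report something else, mostly with a low value. They report only what shows in the picture. A call takes as long as a camera call.
- r.look_for(label, camera): "at" ([x, y, z] in m, in the coordinates of the camera as it stood for that picture, good to about 4 mm: the middle of the surface that is visible of it).
- r.spot_point(label, camera): "at" ([x, y, z] in m, in the coordinates of the camera as it stood for that picture, good to about 4 mm: a listed point, or the origin of a listed thing).
The state is a dict: "time": time; "joint_positions": joint angles; "joint_vel": joint speeds; "joint_torque": joint torques, N m; "ee_pos": TCP position; "eef_rot": TCP orientation; "ft_force": force on the tool from outside, world axes, zero at the start; "torque": the same for the moment, N m; "width": finger opening in m; "grip_force": force on a finger pad.
Only numpy, scipy, OpenCV 4.12 (cv2) and the standard library are available. Lean on these libraries where they do the work, as an engineer would, in place of code of your own. Each camera call takes 0.05 s, during which the arm holds its last target. There are 200 camera calls.

## Task

Put every brass collar from the draining mat onto the wire rail inside the drying cabinet's open door: let it down over the rail's upturned end and slide it round both bends onto the last leg, close up to the black stop (or to the collars already there). When all of them are there, push the door shut until its latch snaps in, with every collar still on that last leg of the rail, and leave everything else on the bench where it is.

Things in the scene. Friction and masses are not known exactly. Their poses are not given: they have to be found in the camera images.
- dryer: White drying cabinet, fixed, 440 mm wide, 230 mm deep, 212 mm high, open on the robot's side behind its door; roof with a clear window. Origin at bench level on the door's hinge line; x into the cabinet, y along its front from the hinge to the control column, which starts 316 mm from the hinge
- door (a joint): The dryer's door: aluminium frame, clear pane, 300 mm wide, from 15 to 215 mm above the bench, 18 mm thick, upright hinge at its right end (seen from the robot). Value = opening angle, rad: 0 shut, starts 1.4 to 1.7, standing out towards the robot. Stiff hinge, stays where left: about 2 N at the free edge moves it. Bar handle 35 mm off the outer face near the free edge, up to 130 mm above the bench
- tongue (a joint): Brass sprung tongue in the door's free edge, 105 mm above the bench, sloped on its leading side. Value = how far it is pressed in, m: 0 fully out, at most 0.008. As the door shuts the strike presses it in about 4 mm; it snaps out again within about 0.01 rad of shut. That takes about 8 N pushed near the free edge; the door stops hard at 0
- rail_stop (a point): Centre of the face of the black stop disc (32 mm across) ending the wire rail inside the door, 50 mm off the door's inner face, 120 mm from the hinge, 165 mm above the bench. Axes turn with the door: x away from its inner face, y from hinge to free edge, z up. The rail is a level U of 6 mm steel wire: from here its last leg runs 70 mm straight along +x. Collars sit side by side against it
- rail_mouth (a point): Tip of the rail's open end, pointing straight up, 25 mm above the level wire, at x 25, y 105 mm from rail_stop (same axes). Wire centre line from here: down, 12 mm radius turn to +x at wire level, lead leg to x 70, bend of 20 mm radius, middle leg straight along -y at x 90 from y 85 to y 20, bend of 20 mm radius, last leg. A collar let down flat over the tip tips over and hangs on the lead leg
- door_push (a point): Point on the door's outer face (away from the rail), 240 mm from the hinge along the door, 195 mm above the bench and 20 mm below the top edge: a free place to push. Axes as rail_stop, so this face looks along -x
- door_hinge (a point): Point on the door's upright hinge line, in the plane of its inner face, level with door_push; axes as rail_stop
- collar1: A rinsed brass clamp collar: plain ring, 40 mm outer and 28 mm inner diameter, 10 mm wide, about 55 g. Origin at its very centre, z along its bore. On the level wire it hangs with its centre 11 mm below the wire's. Starts flat on the 4 mm black rubber draining mat to the left, its centre 9 mm above the bench. Absent in some starts (then nothing is asked of it)
- collar2: A rinsed brass clamp collar: plain ring, 40 mm outer and 28 mm inner diameter, 10 mm wide, about 55 g. Origin at its very centre, z along its bore. On the level wire it hangs with its centre 11 mm below the wire's. Starts flat on the 4 mm black rubber draining mat to the left, its centre 9 mm above the bench. Absent in some starts (then nothing is asked of it)
- collar3: A rinsed brass clamp collar: plain ring, 40 mm outer and 28 mm inner diameter, 10 mm wide, about 55 g. Origin at its very centre, z along its bore. On the level wire it hangs with its centre 11 mm below the wire's. Starts flat on the 4 mm black rubber draining mat to the left, its centre 9 mm above the bench. Absent in some starts (then nothing is asked of it)
- collar4: A rinsed brass clamp collar: plain ring, 40 mm outer and 28 mm inner diameter, 10 mm wide, about 55 g. Origin at its very centre, z along its bore. On the level wire it hangs with its centre 11 mm below the wire's. Starts flat on the 4 mm black rubber draining mat to the left, its centre 9 mm above the bench. Absent in some starts (then nothing is asked of it)
- grease_tin: Small red tin, 40 mm across, 20 mm high, standing on the mat among the collars; origin under its centre. Not part of the job: leave it alone
- mouthpiece: Black saxophone mouthpiece, 88 mm long, 27 mm thick, lying on the bench; origin under its middle. Not part of the job: leave it alone
- sax_neck: Brass curved saxophone neck, about 150 by 100 mm, lying left of the mat; origin near its middle. Not part of the job: leave it alone
- screwdriver: Screwdriver with a yellow handle, 190 mm, lying at the right; origin under its middle. Not part of the job: leave it alone
- oil_bottle: Blue oil bottle, 32 mm across, 75 mm high, standing at the right; origin under its centre. Not part of the job: leave it alone
- mallet: Small mallet with a wooden handle, 240 mm, lying at the right; origin under its middle. Not part of the job: leave it alone
- pad_jar: Clear jar with a black lid, 56 mm across, 60 mm high, at the near left; origin under its centre. Not part of the job: leave it alone

How it is judged:
By the outcome, as a careful person would: the job done as asked, in the order asked, and still so for the second after the job is handed in, with the robot touching nothing.
Of collar1, collar2, collar3, collar4 only 2 to 3 are there at a start; the rules pass over those that are not, and their reading is None.
At some moment in a run one of collar1, collar2, collar3, collar4 may be knocked a few centimetres aside while the robot is not near it.
Once in a run the grip may slacken for a moment while it holds something.
It also fails if it takes over 210 s, if anything falls off the work surface, if the arm or the gripper's body presses on something with over 40 N, if the wrist force passes 120 N, or if a joint passes its speed limit or range.

## Working session

There is one attempt and no reset: what is moved stays moved. The work goes in short steps, Python scripts to look and compute and a tool call to move; the robot and the scene stay as the last step left them, time stands still between calls to the robot, and variables do not carry over. Pictures are saved under pics/ and viewed, at most 14 in all, crops included, and the job is handed in when it is done.

Besides the shell and the picture viewer there is one more tool, called after "Emit:" by a JSON object that holds its "name" and its "arguments". arm_command: Moves the arm, as the interface text tells. Its arguments: {"type":"object","properties":{"xyz":{"type":"array"},"rot":{"type":"array"},"grip":{"type":"number"},"squeeze":{"type":"number"}},"required":["xyz","rot"]}

```bash
mkdir -p pics; cat > h.py <<'E'
import numpy as np, cv2
from bench import r
from scipy.spatial.transform import Rotation as R
def w(cam,p,T=None):
    T=np.array(r.camera_model(cam)["T"]) if T is None else T
    return (T@np.r_[p,1])[:3]
def snap(cam,name=None):
    im=r.camera(cam)
    if name: cv2.imwrite(f"pics/{name}.png",im[:,:,::-1])
    return im
def find(lab,cam,fn="spot_point",n=5):
    return [(round(d["conf"],2),np.round(w(cam,d["at"]),4).tolist()) for d in getattr(r,fn)(lab,cam)[:n]]
E
python3 - <<'E'
from h import *
s=r.read_state(); print(s)
for c in("scene","top"):
    snap(c,c+"0")
    for l in("collar1","rail_stop","rail_mouth","door_push","door_hinge","grease_tin"): print(c,l,find(l,c))
E
```

```text
{'time': 0.0, 'joint_positions': array([-1.16460281,  0.33290048, -0.06471438,  1.46094732,  0.02160607,
        1.3498884 , -0.0885083 ]), 'joint_vel': array([-0.00071563, -0.00060925,  0.0001983 ,  0.00136805,  0.00027883,
        0.00272837,  0.00078   ]), 'joint_torque': array([ 8.55621020e-04, -6.23263621e+01,  2.48045626e-02, -3.89885366e+01,
       -6.13294286e-02,  4.01355105e-02,  8.34375965e-05]), 'ee_pos': array([0.2596966 , 0.56806465, 0.22173325]), 'eef_rot': array([ 2.12744432e-01,  9.77107611e-01, -7.13685886e-04, -1.20791821e-04]), 'ft_force': array([-0.6447399 ,  0.69570276, -0.53105554]), 'torque': array([ 0.00739759,  0.02595378, -0.0414733 ]), 'grip_force': 0.0, 'width': 0.08684967176465161}
scene collar1 [(0.66, [0.4216, 0.317, 0.0096]), (0.6, [0.5525, 0.1283, 0.0091])]
scene rail_stop [(0.78, [0.5688, -0.0918, 0.1665]), (0.39, [0.4937, 0.2552, 0.0038])]
scene rail_mouth [(0.64, [0.4649, -0.0523, 0.1899]), (0.52, [0.4331, 0.493, 0.0024])]
scene door_push [(0.64, [0.4438, -0.1395, 0.194])]
scene door_hinge [(0.64, [0.6859, -0.1509, 0.1957])]
scene grease_tin [(0.42, [0.4935, 0.2507, 0.002]), (0.28, [0.2911, 0.3943, 0.0011])]
top collar1 [(0.47, [0.5426, 0.1328, 0.0055]), (0.4, [0.4168, 0.3139, 0.006])]
top rail_stop [(0.92, [0.5642, -0.0848, 0.1632]), (0.45, [0.5475, 0.136, 0.0064])]
top rail_mouth [(0.63, [0.4654, -0.0494, 0.1892])]
top door_push [(0.58, [0.4427, -0.1403, 0.1924])]
top door_hinge [(0.62, [0.678, -0.1465, 0.1956])]
top grease_tin [(0.66, [0.4881, 0.2531, 0.0047]), (0.41, [0.4263, 0.4964, 0.0007])]
```

View pics/scene0.png

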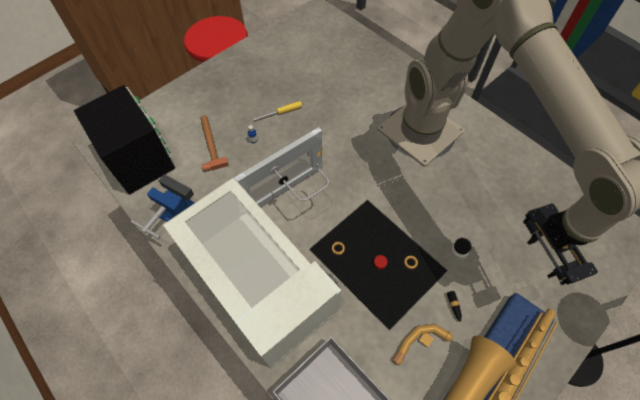

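View pics/top0.png

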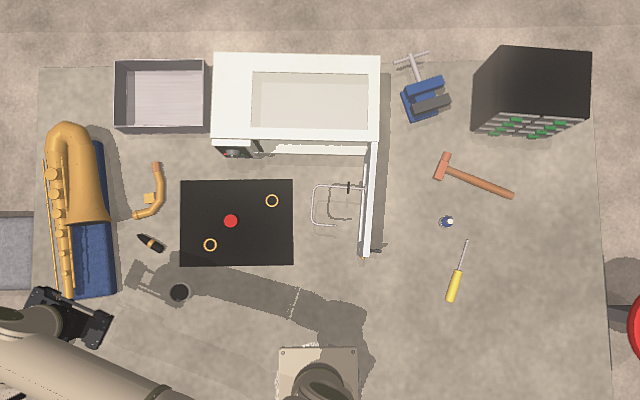

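The scene picture shows two collars on the mat, at about (338,247) and (411,262), with the red tin between them at (380,262). The top picture shows the U-rail on the door's left side, with its mouth near (312,222). The network points agree with the door geometry: door direction is about (-0.994, 0.111). I'll go to the nearer-left collar first.

Emit:
{"name": "arm_command", "arguments": {"xyz": [[0.02, -0.03, -0.01], [0.04, -0.06, -0.02], [0.06, -0.09, -0.03], [0.08, -0.12, -0.04], [0.1, -0.15, -0.05], [0.12, -0.18, -0.06], [0.14, -0.21, -0.07], [0.15, -0.23, -0.07], [0.16, -0.253, -0.07], [0.16, -0.253, -0.07], [0.16, -0.253, -0.07], [0.16, -0.253, -0.07], [0.16, -0.253, -0.07]], "rot": [[0, 0, -0.12], [0, 0, -0.24], [0, 0, -0.36], [0, 0, -0.48], [0, 0, -0.6], [0, 0, -0.72], [0, 0, -0.84], [0, 0, -0.96], [0, 0, -1.08], [0, 0, -1.2], [0, 0, -1.253], [0, 0, -1.253], [0, 0, -1.253]], "grip": 0.7, "squeeze": 15}}

```text
time: 1.78
ee_pos: [0.4198, 0.3156, 0.1527]
eef_rot: [0.744, 0.668, 0.0, -0.0]
ft_force: [-0.4, 0.2, 0.4]
width: 0.0611
grip_force: 0.0
```

```bash
python3 - <<'E'
from h import *
s=r.read_state(); print(s['ee_pos'],s['eef_rot'],s['width'],s['joint_positions'].round(2))
T=np.array(r.camera_model("wrist")["T"])
snap("wrist","w1")
print([(d['conf'],w("wrist",d['at'],T).round(4)) for d in r.spot_point("collar1","wrist")])
print(find("collar1","top"))
# ring by colour: ray-plane at z=0.014
E
```

```text
[0.41981158 0.31564636 0.15271697] [ 7.44408236e-01  6.67724750e-01  1.88037898e-04 -7.93330430e-06] 0.06112823364320351 [-0.93  0.16  0.22  1.83 -0.04  1.16 -0.81]
[(0.81, array([0.42  , 0.3201, 0.0096]))]
[(0.47, [0.5426, 0.1328, 0.0055]), (0.4, [0.4168, 0.3139, 0.006])]
```

View pics/w1.png

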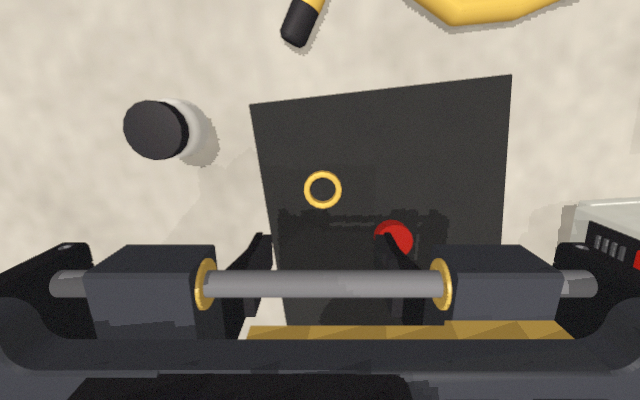

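The wrist picture shows the ring at about (322,190), jaws below it. I'll cross-check its centre by colour and ray-plane.

```bash
cat >> h.py <<'E'
def ray(m,uv,z):
    # pixel -> world point on plane z
    T=np.array(m["T"]); x=(uv[0]-m["cx"])/m["fx"]; y=(uv[1]-m["cy"])/m["fy"]
    u,v=x,y
    for _ in range(10):
        k=1+m["k1"]*(u*u+v*v); u,v=x/k,y/k
    d=T[:3,:3]@[u,-v,-1]; o=T[:3,3]
    return o+d*(z-o[2])/d[2]
def rings(im,m,z=0.014):
    h=cv2.cvtColor(im,cv2.COLOR_RGB2HSV)
    k=cv2.inRange(h,(15,110,90),(35,255,255))
    out=[]
    for c in cv2.findContours(k,cv2.RETR_EXTERNAL,cv2.CHAIN_APPROX_NONE)[0]:
        if cv2.contourArea(c)<40: continue
        (u,v),(a,b),_=cv2.fitEllipse(c)
        if min(a,b)/max(a,b)>.75: out.append(((round(u),round(v),round(a),round(b)),ray(m,(u,v),z).round(4)))
    return out
E
python3 - <<'E'
from h import *
m=r.camera_model("wrist"); print(rings(cv2.imread("pics/w1.png")[:,:,::-1],m))
print(rings(cv2.imread("pics/top0.png")[:,:,::-1],r.camera_model("top")))
E
```

```text
[((322, 189, 38, 38), array([0.4186, 0.3177, 0.014 ]))]
[((210, 244, 13, 13), array([0.4185, 0.317 , 0.014 ])), ((272, 200, 12, 12), array([0.5481, 0.1326, 0.014 ]))]
```

Emit:
{"name": "arm_command", "arguments": {"xyz": [[-0.001, 0.002, -0.04], [-0.001, 0.002, -0.08], [-0.001, 0.002, -0.115], [-0.001, 0.002, -0.135], [-0.001, 0.002, -0.146], [-0.001, 0.002, -0.146], [-0.001, 0.002, -0.146]], "rot": [[0, 0, 0], [0, 0, 0], [0, 0, 0], [0, 0, 0], [0, 0, 0], [0, 0, 0], [0, 0, 0]]}}

```text
time: 2.52
ee_pos: [0.4192, 0.3178, 0.007]
eef_rot: [0.745, 0.667, 0.0, 0.0]
ft_force: [1.2, -0.4, -0.3]
width: 0.0612
grip_force: 0.0
```

Emit:
{"name": "arm_command", "arguments": {"xyz": [[0, 0, 0], [0, 0, 0], [0, 0, 0], [0, 0, 0], [0, 0, 0], [0, 0, 0.02], [0, 0, 0.05], [0, 0, 0.09], [0, 0, 0.13], [0, 0, 0.17], [0, 0, 0.21], [0, 0, 0.23], [0, 0, 0.23]], "rot": [[0, 0, 0], [0, 0, 0], [0, 0, 0], [0, 0, 0], [0, 0, 0], [0, 0, 0], [0, 0, 0], [0, 0, 0], [0, 0, 0], [0, 0, 0], [0, 0, 0], [0, 0, 0], [0, 0, 0]], "grip": 0.3, "squeeze": 20}}

```text
time: 3.6
ee_pos: [0.4206, 0.3188, 0.242]
eef_rot: [0.745, 0.667, 0.004, -0.0]
ft_force: [0.2, 0.1, -0.5]
width: 0.0391
grip_force: 20.0
```

```bash
cat >> h.py <<'E'
from scipy.optimize import least_squares
LOC={"rail_stop":(50,120),"rail_mouth":(75,225),"door_push":(-18,240),"door_hinge":(0,0)}
def doorpt(p,x,y):  # x,y in mm from hinge, door axes
    c,s=np.cos(p[2]),np.sin(p[2])
    return np.array([p[0]+(-c*y+s*x)/1e3, p[1]+(s*y+c*x)/1e3])
def fitdoor(take=True,cams=("scene","top")):
    obs=[]
    for c in cams:
        if take: r.camera(c)
        for l in LOC:
            for d in r.spot_point(l,c):
                q=w(c,d["at"])
                if abs(q[2]-{"rail_stop":.165,"rail_mouth":.19,"door_push":.195,"door_hinge":.195}[l])<.015: obs.append((l,q)); break
    f=lambda p: np.concatenate([doorpt(p,*LOC[l])-q[:2] for l,q in obs])
    o=least_squares(f,[.68,-.148,.11],loss="soft_l1",f_scale=.004)
    return o.x,f(o.x).reshape(-1,2),[l for l,_ in obs]
E
python3 - <<'E'
from h import *
p,e,l=fitdoor()
print(p.round(4)); print(l,(e*1e3).round(1).tolist())
np.save("door.npy",p)
S=lambda x,y:doorpt(p,x+50,y+120).round(4)
for q in [(0,0),(25,105),(40,105),(70,105),(90,85),(90,50),(90,20),(70,0),(30,0),(5,0)]: print(q,S(*q))
print(r.read_state()['ee_pos'])
E
```

```text
[ 0.6827 -0.1491  0.1023]
['rail_stop', 'rail_mouth', 'door_push', 'door_hinge', 'rail_stop', 'rail_mouth', 'door_push', 'door_hinge'] [[-0.7, 3.1], [-0.5, 1.2], [-2.0, 1.2], [-2.7, 3.6], [4.3, -1.7], [1.0, -3.0], [1.3, -1.1], [0.2, -2.8]]
(0, 0) [ 0.5684 -0.0871]
(25, 105) [ 0.4665 -0.0515]
(40, 105) [ 0.4681 -0.0366]
(70, 105) [ 0.4711 -0.0068]
(90, 85) [0.4931 0.0111]
(90, 50) [0.5279 0.0075]
(90, 20) [0.5577 0.0045]
(70, 0) [ 0.5756 -0.0175]
(30, 0) [ 0.5715 -0.0573]
(5, 0) [ 0.5689 -0.0821]
[0.41868818 0.31725747 0.23594176]
```

Emit:
{"name": "arm_command", "arguments": {"xyz": [[0.004, -0.035, 0], [0.009, -0.07, 0], [0.014, -0.105, 0], [0.019, -0.14, 0], [0.023, -0.175, 0], [0.028, -0.21, 0], [0.032, -0.245, 0], [0.037, -0.28, 0], [0.041, -0.315, 0], [0.045, -0.345, 0], [0.047, -0.36, 0], [0.048, -0.369, 0], [0.048, -0.369, 0], [0.048, -0.369, 0], [0.048, -0.369, 0]], "rot": [[0, 0, 0], [0, 0, 0], [0, 0, 0], [0, 0, 0], [0, 0, 0], [0, 0, 0], [0, 0, 0], [0, 0, 0], [0, 0, 0], [0, 0, 0], [0, 0, 0], [0, 0, 0], [0, 0, 0], [0, 0, 0], [0, 0, 0]]}}

```text
time: 5.35
ee_pos: [0.4668, -0.05, 0.2364]
eef_rot: [0.745, 0.668, -0.0, -0.0]
ft_force: [-0.3, -0.1, -0.1]
width: 0.039
grip_force: 20.0
```

```bash
python3 - <<'E'
from h import *
s=r.read_state(); print(s['ee_pos'],s['eef_rot'],s['width'],s['joint_positions'].round(2))
im=[cv2.resize(snap(c)[a:b,e:f,::-1],(400,400)) for c,a,b,e,f in (("scene",100,240,220,360),("top",150,270,280,400))]
cv2.imwrite("pics/m1.png",np.hstack(im))
for c in("scene","top"): print(find("collar1",c))
E
```

```text
[ 0.46683234 -0.04996617  0.2364311 ] [ 7.44557181e-01  6.67558670e-01 -1.10675614e-05 -1.60971434e-04] 0.038951100507441355 [-0.6  -0.06  0.6   1.86  0.03  1.33 -0.12]
[(0.61, [0.4671, -0.0514, 0.2378]), (0.42, [0.5754, 0.4984, -0.0011]), (0.38, [0.5488, 0.1306, 0.0091])]
[(0.45, [0.5458, 0.1332, 0.007])]
```

View pics/m1.png

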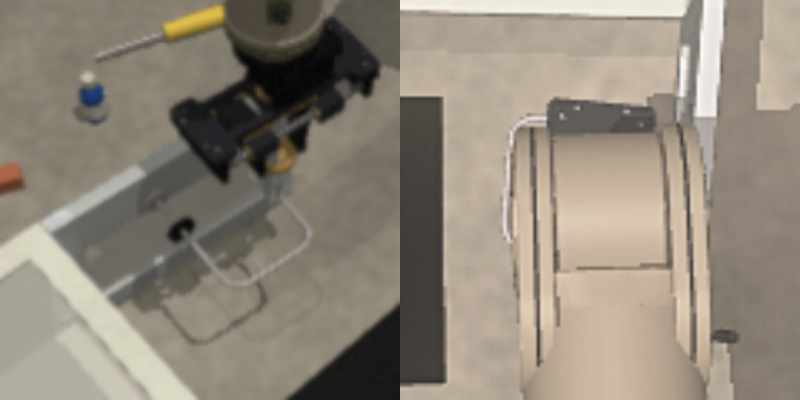

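The left crop shows the held ring (285,155) above the rail's tip end. I'll lower it and release.

Emit:
{"name": "arm_command", "arguments": {"xyz": [[0, -0.001, -0.02], [0, -0.001, -0.035], [0, -0.001, -0.045], [0, -0.001, -0.053], [0, -0.001, -0.06], [0, -0.001, -0.06], [0, -0.001, -0.06]], "rot": [[0, 0, 0], [0, 0, 0], [0, 0, 0], [0, 0, 0], [0, 0, 0], [0, 0, 0], [0, 0, 0]]}}

```text
time: 6.13
ee_pos: [0.4669, -0.0525, 0.1767]
eef_rot: [0.745, 0.667, -0.0, 0.0]
ft_force: [-0.1, -0.2, -0.0]
width: 0.0389
grip_force: 20.0
```

```bash
python3 - <<'E'
from h import *
s=r.read_state(); print(s['ee_pos'],s['ft_force'])
im=[cv2.resize(snap(c)[a:b,e:f,::-1],(400,400),interpolation=cv2.INTER_CUBIC) for c,a,b,e,f in (("scene",130,210,260,340),("wrist",150,400,200,450))]
cv2.imwrite("pics/m2.png",np.hstack(im))
E
```

```text
[ 0.46694871 -0.05249575  0.17674153] [-0.08963534 -0.22126053 -0.01825147]
```

View pics/m2.png

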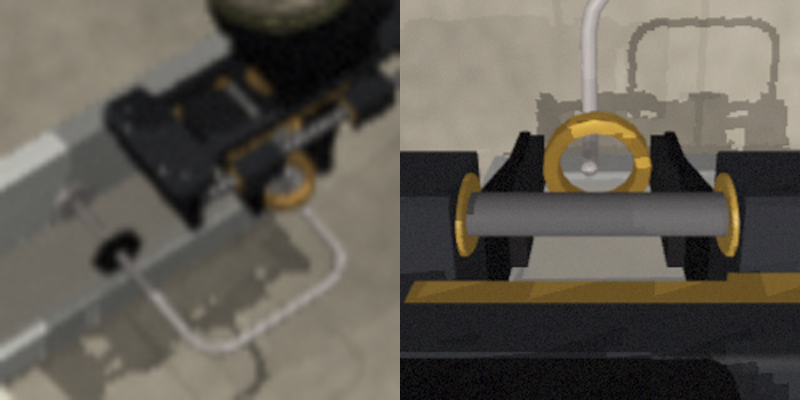

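The wrist crop shows the tip (588,168) inside the ring's bore, so I'll release.

Emit:
{"name": "arm_command", "arguments": {"xyz": [[0, 0, 0], [0, 0, 0], [0, 0, 0], [0, 0, 0], [0, 0, 0], [0, 0, 0], [0, 0, 0], [0, 0, 0]], "rot": [[0, 0, 0], [0, 0, 0], [0, 0, 0], [0, 0, 0], [0, 0, 0], [0, 0, 0], [0, 0, 0], [0, 0, 0]], "grip": 0.75}}

```text
time: 6.9
ee_pos: [0.4668, -0.0526, 0.1766]
eef_rot: [0.745, 0.667, 0.0, 0.0]
ft_force: [0.1, 0.2, 0.2]
width: 0.0651
grip_force: 0.0
```

```bash
python3 - <<'E'
from h import *
s=r.read_state(); print(s['ee_pos'],s['ft_force'])
T=np.array(r.camera_model("wrist")["T"])
im=[cv2.resize(snap(c)[a:b,e:f,::-1],(400,400),interpolation=cv2.INTER_CUBIC) for c,a,b,e,f in (("scene",130,210,260,340),("wrist",100,350,200,450))]
cv2.imwrite("pics/m3.png",np.hstack(im))
for c in("scene","wrist"): print(find("collar1",c))
E
```

```text
[ 0.46684207 -0.05256222  0.1765728 ] [0.13390039 0.19226514 0.23062331]
[(0.56, [0.5679, -0.0878, 0.1649]), (0.4, [0.4689, -0.0284, 0.1537]), (0.4, [0.5492, 0.1313, 0.0074])]
[(0.61, [0.471, -0.0286, 0.1535])]
```

View pics/m3.png

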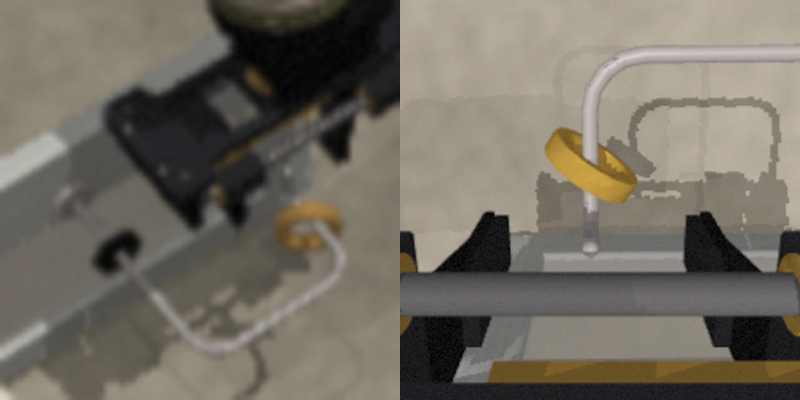

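The ring now hangs on the lead leg at about (0.470, -0.0285), twisted slightly. I'll straddle it and grip, which should square it.

Emit:
{"name": "arm_command", "arguments": {"xyz": [[0.001, 0.012, 0], [0.002, 0.024, 0], [0.002, 0.024, -0.015], [0.002, 0.024, -0.028], [0.002, 0.024, -0.028], [0.002, 0.024, -0.028]], "rot": [[0, 0, 0], [0, 0, 0], [0, 0, 0], [0, 0, 0], [0, 0, 0], [0, 0, 0]]}}

```text
time: 7.6
ee_pos: [0.4685, -0.0287, 0.1484]
eef_rot: [0.745, 0.667, -0.001, -0.0]
ft_force: [0.1, -0.2, 0.7]
width: 0.0651
grip_force: 0.0
```

Emit:
{"name": "arm_command", "arguments": {"xyz": [[0, 0, 0], [0, 0, 0], [0, 0, 0], [0, 0, 0], [0, 0, 0], [0, 0, 0]], "rot": [[0, 0, 0], [0, 0, 0], [0, 0, 0], [0, 0, 0], [0, 0, 0], [0, 0, 0]], "grip": 0.3, "squeeze": 8}}

```text
time: 8.1
ee_pos: [0.4688, -0.0285, 0.1487]
eef_rot: [0.745, 0.667, 0.0, -0.0]
ft_force: [-1.0, -0.0, -1.3]
width: 0.0347
grip_force: 0.5
```

```bash
python3 - <<'E'
from h import *
s=r.read_state(); print(s['ee_pos'],s['ft_force'],s['width'])
im=[cv2.resize(snap(c)[a:b,e:f,::-1],(400,400),interpolation=cv2.INTER_CUBIC) for c,a,b,e,f in (("scene",130,210,260,340),("wrist",100,350,200,450))]
cv2.imwrite("pics/m4.png",np.hstack(im))
E
```

```text
[ 0.46878241 -0.02849252  0.14868609] [-1.03583659 -0.04445444 -1.34588398] 0.03473931186436084
```

View pics/m4.png

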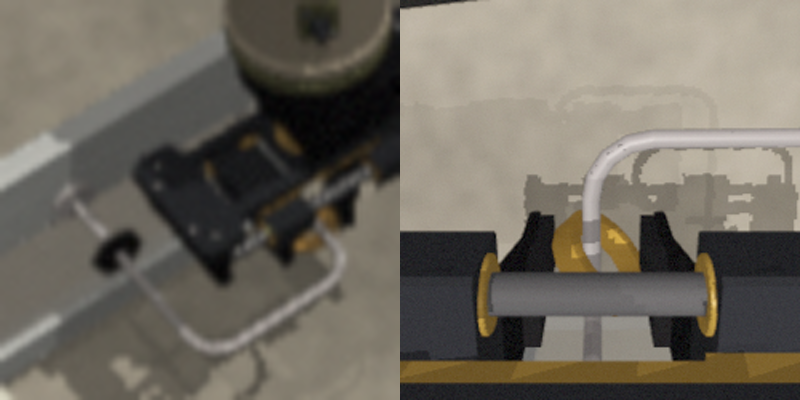

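The jaws closed to 35 mm with almost no force, so the ring twisted further instead of squaring (crop at (590,245)). I'll open, then match the tool's yaw to the ring.

Emit:
{"name": "arm_command", "arguments": {"xyz": [[0, 0, 0], [0, 0, 0], [0, 0, 0], [0, 0, 0], [0, -0.01, 0.028], [0, -0.024, 0.028], [0, -0.024, 0.028], [0, -0.024, 0.028]], "rot": [[0, 0, 0], [0, 0, 0], [0, 0, 0], [0, 0, 0], [0, 0, 0], [0, 0, 0], [0, 0, 0], [0, 0, 0]], "grip": 0.75}}

```text
time: 8.87
ee_pos: [0.4688, -0.0528, 0.1765]
eef_rot: [0.746, 0.666, 0.0, 0.0]
ft_force: [-0.5, 0.1, -0.5]
width: 0.0641
grip_force: 0.0
```

```bash
cat >> h.py <<'E'
def ringpose(cam="wrist",zc=.154):
    """hanging ring: min-area rectangle of brass blob near image centre, as world centre and yaw of diameter"""
    m=r.camera_model(cam); im=r.camera(cam)
    k=cv2.inRange(cv2.cvtColor(im,cv2.COLOR_RGB2HSV),(15,110,60),(35,255,255))
    k=cv2.morphologyEx(k,cv2.MORPH_CLOSE,np.ones((9,9)))
    out=[]
    for c in cv2.findContours(k,cv2.RETR_EXTERNAL,cv2.CHAIN_APPROX_NONE)[0]:
        if cv2.contourArea(c)<150: continue
        b=cv2.boxPoints(cv2.minAreaRect(c)); e=[b[1]-b[0],b[2]-b[1]]
        i=int(np.linalg.norm(e[1])>np.linalg.norm(e[0])); cen=b.mean(0)
        a,d=[ray(m,cen+s*e[i]/2,zc+.004)[:2] for s in(-1,1)]
        v=d-a; v=v if v[0]>0 else -v
        out.append((cen.round(),cv2.contourArea(c),((a+d)/2).round(4),round(np.linalg.norm(v)*1e3),round(np.degrees(np.arctan2(v[1],v[0])),1)))
    return im,out
E
python3 - <<'E'
from h import *
print(r.read_state()['ee_pos'])
im,o=ringpose()
for x in o: print(x)
print(find("collar1","wrist"))
cv2.imwrite("pics/m5.png",im[50:350,120:520,::-1])
E
```

```text
[ 0.46882899 -0.05278686  0.17647357]
(array([416., 330.], dtype=float32), 4686.5, array([ 0.5274, -0.1327]), 238, np.float64(-6.5))
(array([447., 284.], dtype=float32), 585.0, array([ 0.5495, -0.0978]), 42, np.float64(-84.8))
(array([199., 284.], dtype=float32), 561.5, array([ 0.3787, -0.0786]), 42, np.float64(71.9))
(array([315., 209.], dtype=float32), 1313.0, array([ 0.4657, -0.033 ]), 39, np.float64(-35.6))
(array([384.,   6.], dtype=float32), 340.5, array([0.5148, 0.0754]), 20, np.float64(-6.4))
[(0.71, [0.4697, -0.0315, 0.1524])]
```

View pics/m5.png

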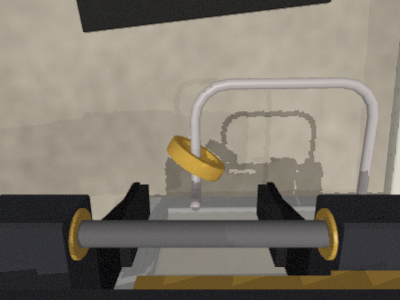

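The ring's diameter lies at about -35° yaw and the tool's at -6°. I'll turn the tool -0.48 rad over the ring and grip.

Emit:
{"name": "arm_command", "arguments": {"xyz": [[0, 0.005, 0.01], [0, 0.01, 0.01], [0, 0.015, 0.01], [0, 0.021, 0.01], [0, 0.021, 0], [0, 0.021, -0.015], [0, 0.021, -0.027], [0, 0.021, -0.027], [0, 0.021, -0.027]], "rot": [[0, 0, -0.12], [0, 0, -0.24], [0, 0, -0.36], [0, 0, -0.48], [0, 0, -0.48], [0, 0, -0.48], [0, 0, -0.48], [0, 0, -0.48], [0, 0, -0.48]]}}

```text
time: 9.72
ee_pos: [0.4681, -0.0316, 0.1486]
eef_rot: [0.882, 0.472, -0.001, -0.0]
ft_force: [0.3, 0.2, 0.0]
width: 0.0654
grip_force: 0.0
```

Emit:
{"name": "arm_command", "arguments": {"xyz": [[0, 0, 0], [0, 0, 0], [0, 0, 0], [0, 0, 0], [0, 0, 0], [0, 0, 0]], "rot": [[0, 0, 0], [0, 0, 0], [0, 0, 0], [0, 0, 0], [0, 0, 0], [0, 0, 0]], "grip": 0.3, "squeeze": 10}}

```text
time: 10.22
ee_pos: [0.4689, -0.0316, 0.1498]
eef_rot: [0.882, 0.471, 0.0, 0.0]
ft_force: [-0.0, -0.8, 0.3]
width: 0.0399
grip_force: 10.0
```

```bash
python3 - <<'E'
from h import *
s=r.read_state(); print(s['ee_pos'],s['ft_force'],s['width'],s['grip_force'])
im,o=ringpose()
cv2.imwrite("pics/m6.png",im[50:350,120:520,::-1])
E
```

```text
[ 0.4689372  -0.0315789   0.14977962] [-0.03533531 -0.84212756  0.32539833] 0.03988662245028785 10.000048761139624
```

View pics/m6.png

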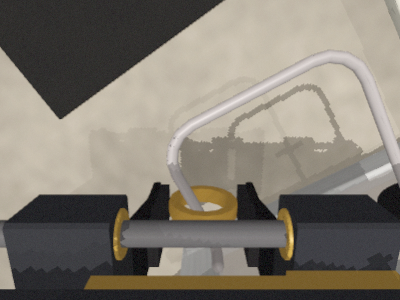

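The grip is now square on the diameter (39.9 mm wide, 10 N). I'll turn back, slide along the lead leg, and let it hang freely to straighten.

Emit:
{"name": "arm_command", "arguments": {"xyz": [[0, 0.003, 0], [0, 0.006, 0], [0.001, 0.009, 0], [0.001, 0.012, 0], [0.002, 0.016, 0], [0.002, 0.016, 0], [0.002, 0.016, 0]], "rot": [[0, 0, 0.08], [0, 0, 0.18], [0, 0, 0.28], [0, 0, 0.38], [0, 0, 0.48], [0, 0, 0.48], [0, 0, 0.48]]}}

```text
time: 10.85
ee_pos: [0.471, -0.0154, 0.1496]
eef_rot: [0.746, 0.666, 0.0, 0.0]
ft_force: [0.9, 0.3, 0.1]
width: 0.0396
grip_force: 10.0
```

Emit:
{"name": "arm_command", "arguments": {"xyz": [[0, 0, 0], [0, 0, 0], [0, 0, 0], [0, 0, 0], [0, 0, 0], [0, 0, 0], [0, 0, 0]], "rot": [[0, 0, 0], [0, 0, 0], [0, 0, 0], [0, 0, 0], [0, 0, 0], [0, 0, 0], [0, 0, 0]], "grip": 0.55}}

```text
time: 11.43
ee_pos: [0.4709, -0.0156, 0.1496]
eef_rot: [0.745, 0.667, 0.0, 0.0]
ft_force: [1.0, -0.2, -0.2]
width: 0.0476
grip_force: 0.0
```

```bash
python3 - <<'E'
from h import *
s=r.read_state(); print(s['ee_pos'],s['ft_force'],s['width'],s['grip_force'])
im,o=ringpose()
cv2.imwrite("pics/m7.png",im[50:350,120:520,::-1])
print(find("collar1","wrist"))
E
```

```text
[ 0.47086411 -0.01557138  0.14959062] [ 1.03754607 -0.16944626 -0.22055567] 0.04763995695963928 0.0
[(0.81, [0.4708, -0.0169, 0.1551]), (0.71, [0.5466, 0.1295, 0.009])]
```

View pics/m7.png

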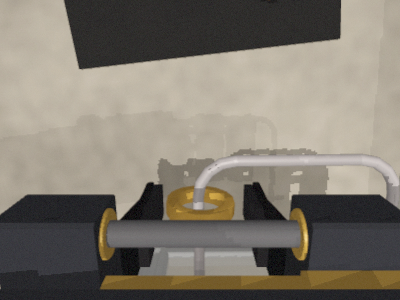

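The ring hangs square on the lead leg at x≈60. I'll grip it and take it round the first bend.

Emit:
{"name": "arm_command", "arguments": {"xyz": [[0, 0, 0], [0, 0, 0], [0, 0, 0], [0, 0, 0], [0, 0.009, 0]], "rot": [[0, 0, 0], [0, 0, 0], [0, 0, 0], [0, 0, 0], [0, 0, 0]], "grip": 0.3, "squeeze": 8}}

```text
time: 11.95
ee_pos: [0.4708, -0.0078, 0.1496]
eef_rot: [0.746, 0.666, -0.0, 0.0]
ft_force: [-0.5, 0.1, -0.4]
width: 0.04
grip_force: 8.0
```

Emit:
{"name": "arm_command", "arguments": {"xyz": [[0.0005, 0.002, 0], [0.001, 0.004, 0], [0.0017, 0.0057, 0], [0.0025, 0.0073, 0], [0.0037, 0.009, 0], [0.005, 0.0105, 0], [0.0062, 0.012, 0], [0.0075, 0.0133, 0], [0.009, 0.0145, 0], [0.011, 0.0155, 0], [0.0127, 0.0163, 0], [0.0145, 0.017, 0], [0.0163, 0.0173, 0], [0.018, 0.0176, 0], [0.02, 0.0178, 0], [0.022, 0.0177, 0], [0.029, 0.017, 0], [0.036, 0.0163, 0], [0.042, 0.0157, 0], [0.042, 0.0157, 0]], "rot": [[0, 0, -0.1], [0, 0, -0.2], [0, 0, -0.3], [0, 0, -0.39], [0, 0, -0.49], [0, 0, -0.59], [0, 0, -0.69], [0, 0, -0.79], [0, 0, -0.88], [0, 0, -0.98], [0, 0, -1.08], [0, 0, -1.18], [0, 0, -1.28], [0, 0, -1.38], [0, 0, -1.48], [0, 0, -1.57], [0, 0, -1.57], [0, 0, -1.57], [0, 0, -1.57], [0, 0, -1.57]]}}

```text
time: 13.62
ee_pos: [0.5142, 0.0092, 0.1496]
eef_rot: [0.999, -0.054, 0.0, 0.0]
ft_force: [0.3, -0.3, 1.1]
width: 0.0397
grip_force: 8.0
```

```bash
python3 - <<'E'
from h import *
s=r.read_state(); print(s['ee_pos'],s['eef_rot'],s['ft_force'],s['width'],s['grip_force'],s['joint_positions'].round(2))
r.camera("wrist"); print(find("collar1","wrist"))
p,e,l=fitdoor(); print(p.round(4)); print(find("collar1","scene"),find("collar1","top"))
E
```

```text
[0.51420208 0.0092362  0.14957202] [ 9.98543064e-01 -5.39578778e-02  4.34945580e-04  3.27921650e-04] [ 0.25230821 -0.31478011  1.09458151] 0.03973344278692282 7.999872711952776 [-0.67  0.15  0.61  1.87 -0.09  1.14 -1.7 ]
[(0.78, [0.5155, 0.0096, 0.1539]), (0.78, [0.5486, 0.1313, 0.0087])]
[ 0.6818 -0.1469  0.0886]
[(0.47, [0.5518, 0.1346, 0.0068])] [(0.42, [0.5464, 0.1351, 0.0083])]
```

Round the first bend cleanly. The last joint can't turn another 90°, so I'll regrip with a half turn above.

Emit:
{"name": "arm_command", "arguments": {"xyz": [[0, 0, 0], [0, 0, 0], [0, 0, 0], [0, 0, 0.02], [0, 0, 0.045], [0, 0, 0.045], [0, 0, 0.045], [0, 0, 0.045], [0, 0, 0.045], [0, 0, 0.045], [0, 0, 0.045], [0, 0, 0.045], [0, 0, 0.045], [0, 0, 0.045], [0, 0, 0.045], [0, 0, 0.045], [0, 0, 0.045], [0, 0, 0.045], [0, 0, 0.045], [0, 0, 0.045]], "rot": [[0, 0, 0], [0, 0, 0], [0, 0, 0], [0, 0, 0], [0, 0, 0], [0, 0, 0.12], [0, 0, 0.24], [0, 0, 0.36], [0, 0, 0.48], [0, 0, 0.6], [0, 0, 0.72], [0, 0, 0.84], [0, 0, 0.96], [0, 0, 1.08], [0, 0, 1.2], [0, 0, 1.32], [0, 0, 1.44], [0, 0, 1.56], [0, 0, 1.68], [0, 0, 1.8]], "grip": 0.6}}

```text
time: 15.98
ee_pos: [0.5128, 0.0092, 0.1946]
eef_rot: [0.662, 0.75, 0.0, -0.0]
ft_force: [0.1, -0.5, 0.5]
width: 0.0521
grip_force: 0.0
```

Emit:
{"name": "arm_command", "arguments": {"xyz": [[0, 0, 0], [0, 0, 0], [0, 0, 0], [0, 0, 0], [0, 0, 0], [0, 0, 0], [0, 0, 0], [0, 0, 0], [0, 0, 0], [0, 0, 0], [0, 0, 0], [0, 0, 0], [0, 0, 0], [0, 0, 0]], "rot": [[0, 0, 0.12], [0, 0, 0.24], [0, 0, 0.36], [0, 0, 0.48], [0, 0, 0.6], [0, 0, 0.72], [0, 0, 0.84], [0, 0, 0.96], [0, 0, 1.08], [0, 0, 1.2], [0, 0, 1.32], [0, 0, 1.34], [0, 0, 1.34], [0, 0, 1.34]]}}

```text
time: 17.15
ee_pos: [0.5128, 0.0091, 0.1946]
eef_rot: [0.058, 0.998, 0.0, -0.0]
ft_force: [0.4, 0.5, 0.4]
width: 0.0522
grip_force: 0.0
```

```bash
python3 - <<'E'
from h import *
s=r.read_state(); print(s['ee_pos'],s['eef_rot'],s['ft_force'],s['width'],s['joint_positions'].round(2))
T=r.camera_model("wrist")["T"]
im,o=ringpose(); [print(x) for x in o if x[1]<2500]
cv2.imwrite("pics/m8.png",im[:,:,::-1])
print(find("collar1","wrist"),find("rail_stop","wrist"),find("rail_mouth","wrist"))
E
```

```text
[0.51282932 0.00911376 0.19455668] [ 5.77900171e-02  9.98328758e-01  5.24841868e-05 -3.35426731e-05] [0.41670879 0.48323861 0.38959749] 0.052173301441118335 [-0.52  0.1   0.44  1.81 -0.04  1.24  1.39]
(array([427., 284.], dtype=float32), 485.5, array([0.5682, 0.0827]), 46, np.float64(2.2))
(array([219., 284.], dtype=float32), 478.0, array([ 0.5501, -0.0743]), 46, np.float64(-15.5))
(array([322., 224.], dtype=float32), 1153.0, array([0.5097, 0.0096]), 38, np.float64(83.4))
(array([427., 198.], dtype=float32), 884.0, array([0.4992, 0.0835]), 23, np.float64(-67.9))
(array([131.,  58.], dtype=float32), 200.5, array([ 0.389 , -0.0944]), 22, np.float64(63.6))
[(0.78, [0.512, 0.0114, 0.1535]), (0.67, [0.5474, 0.1295, 0.0114])] [] [(0.77, [0.4641, -0.0515, 0.1901])]
```

View pics/m8.png

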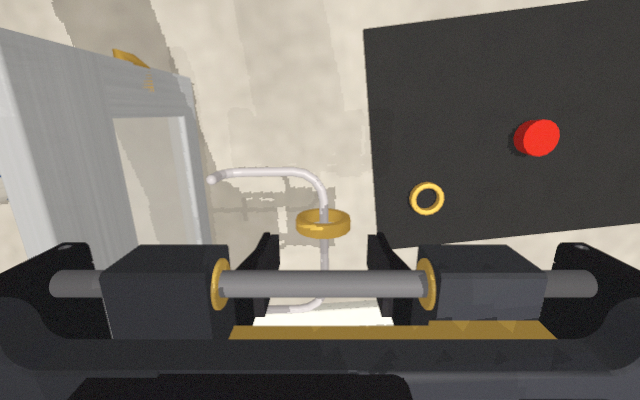

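The picture shows the ring (323,223) hanging square on the middle leg, straight ahead of the open jaws. Descend, grip, slide on.

Emit:
{"name": "arm_command", "arguments": {"xyz": [[-0.001, 0, -0.02], [-0.001, 0, -0.04], [-0.001, 0, -0.045], [-0.001, 0, -0.045]], "rot": [[0, 0, 0], [0, 0, 0], [0, 0, 0], [0, 0, 0]]}}

```text
time: 17.68
ee_pos: [0.5109, 0.0091, 0.1484]
eef_rot: [0.056, 0.998, -0.0, -0.001]
ft_force: [0.3, -0.7, -0.7]
width: 0.0523
grip_force: 0.0
```

Emit:
{"name": "arm_command", "arguments": {"xyz": [[0, 0, 0], [0, 0, 0], [0, 0, 0], [0, 0, 0], [0.01, -0.001, 0], [0.02, -0.002, 0], [0.03, -0.003, 0], [0.038, -0.004, 0], [0.045, -0.005, 0], [0.045, -0.005, 0]], "rot": [[0, 0, 0], [0, 0, 0], [0, 0, 0], [0, 0, 0], [0, 0, 0], [0, 0, 0], [0, 0, 0], [0, 0, 0], [0, 0, 0], [0, 0, 0]], "grip": 0.3, "squeeze": 8}}

```text
time: 18.52
ee_pos: [0.5589, 0.0047, 0.1499]
eef_rot: [0.056, 0.998, 0.0, 0.001]
ft_force: [1.9, 2.2, 1.9]
width: 0.0396
grip_force: 8.0
```

Emit:
{"name": "arm_command", "arguments": {"xyz": [[0.002, -0.0003, 0], [0.004, -0.0007, 0], [0.006, -0.0015, 0], [0.0075, -0.0023, 0], [0.009, -0.0033, 0], [0.0105, -0.0045, 0], [0.012, -0.0058, 0], [0.0134, -0.0073, 0], [0.0145, -0.009, 0], [0.0155, -0.0107, 0], [0.0165, -0.0124, 0], [0.0172, -0.0142, 0], [0.0176, -0.016, 0], [0.0178, -0.018, 0], [0.0179, -0.02, 0], [0.0178, -0.022, 0], [0.017, -0.03, 0], [0.016, -0.04, 0], [0.0147, -0.052, 0], [0.0147, -0.052, 0]], "rot": [[0, 0, -0.1], [0, 0, -0.2], [0, 0, -0.3], [0, 0, -0.39], [0, 0, -0.49], [0, 0, -0.59], [0, 0, -0.69], [0, 0, -0.79], [0, 0, -0.88], [0, 0, -0.98], [0, 0, -1.08], [0, 0, -1.18], [0, 0, -1.28], [0, 0, -1.38], [0, 0, -1.48], [0, 0, -1.57], [0, 0, -1.57], [0, 0, -1.57], [0, 0, -1.57], [0, 0, -1.57]]}}

```text
time: 20.18
ee_pos: [0.5712, -0.0521, 0.1497]
eef_rot: [0.746, 0.666, -0.001, 0.001]
ft_force: [-0.1, -1.8, 0.6]
width: 0.0396
grip_force: 8.0
```

```bash
python3 - <<'E'
from h import *
s=r.read_state(); print(s['ee_pos'],s['eef_rot'],s['ft_force'],s['width'],s['joint_positions'].round(2))
r.camera("wrist")
print(find("collar1","wrist"),find("rail_stop","wrist"),find("rail_mouth","wrist"))
p,e,l=fitdoor(); print(p.round(4),l,(e*1e3).round().tolist())
E
```

```text
[ 0.57120022 -0.05205906  0.14970416] [ 7.46083882e-01  6.65851221e-01 -5.21863557e-04  8.48866021e-04] [-0.09435025 -1.80306919  0.59718342] 0.039647232267423636 [-0.57  0.32  0.71  1.73 -0.22  1.18  0.08]
[(0.89, [0.5747, -0.0446, 0.1536])] [(0.68, [0.5685, -0.0788, 0.1663])] [(0.93, [0.4687, -0.0457, 0.1906])]
[ 0.6843 -0.149   0.1207] ['rail_stop', 'rail_mouth', 'door_push', 'door_hinge', 'door_push', 'door_hinge'] [[0.0, 1.0], [0.0, 1.0], [-2.0, -1.0], [-2.0, 1.0], [0.0, -1.0], [4.0, -2.0]]
```

Emit:
{"name": "arm_command", "arguments": {"xyz": [[-0.001, -0.007, 0], [-0.0015, -0.014, 0], [-0.002, -0.02, 0], [-0.002, -0.02, 0]], "rot": [[0, 0, 0], [0, 0, 0], [0, 0, 0], [0, 0, 0]]}}

```text
time: 21.22
ee_pos: [0.5691, -0.0702, 0.1496]
eef_rot: [0.746, 0.666, -0.0, 0.0]
ft_force: [0.2, -0.9, 0.6]
width: 0.0395
grip_force: 8.0
```

Emit:
{"name": "arm_command", "arguments": {"xyz": [[0, -0.002, 0], [0, -0.004, 0], [0, -0.005, 0], [0, -0.005, 0]], "rot": [[0, 0, 0], [0, 0, 0], [0, 0, 0], [0, 0, 0]]}}

```text
time: 21.55
ee_pos: [0.5696, -0.0729, 0.1496]
eef_rot: [0.745, 0.667, 0.0, -0.0]
ft_force: [-1.1, 0.7, 2.1]
width: 0.0395
grip_force: 8.0
```

```bash
python3 - <<'E'
from h import *
s=r.read_state(); print(s['ee_pos'],s['ft_force'],s['width'])
im=r.camera("wrist"); cv2.imwrite("pics/m9.png",im[:,:,::-1])
print(find("collar1","wrist"),find("rail_stop","wrist"),find("rail_mouth","wrist"))
E
```

```text
[ 0.5695751  -0.07286193  0.14959154] [-1.05140328  0.66867217  2.05603979] 0.0395210229209517
[(0.76, [0.5729, -0.0673, 0.1568])] [(0.58, [0.566, -0.0799, 0.1643])] [(0.56, [0.4661, -0.0482, 0.1904])]
```

View pics/m9.png

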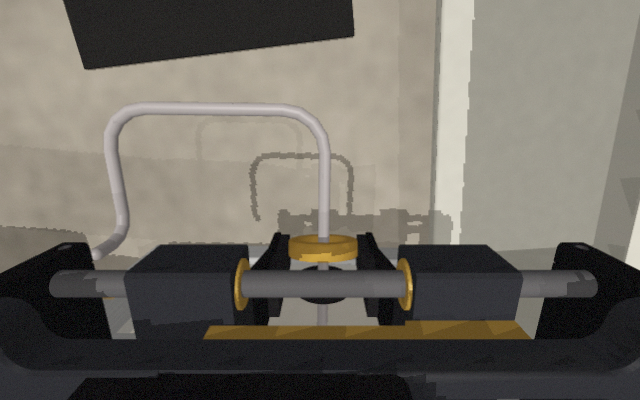

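The ring (323,247) is on the last leg with the black stop just behind it (322,285). I'll push on gently.

Emit:
{"name": "arm_command", "arguments": {"xyz": [[0, -0.002, 0], [0, -0.004, 0], [0, -0.005, 0], [0, -0.005, 0], [0, -0.005, 0]], "rot": [[0, 0, 0], [0, 0, 0], [0, 0, 0], [0, 0, 0], [0, 0, 0]]}}

```text
time: 22.17
ee_pos: [0.5696, -0.0782, 0.1496]
eef_rot: [0.745, 0.667, -0.0, 0.0]
ft_force: [0.1, 0.8, 2.0]
width: 0.0394
grip_force: 8.0
```

```bash
python3 - <<'E'
from h import *
s=r.read_state(); print(s['ee_pos'],s['ft_force'],s['width'])
r.camera("wrist")
print(find("collar1","wrist"),find("rail_stop","wrist"),find("rail_mouth","wrist"))
E
```

```text
[ 0.56959143 -0.07821105  0.14961781] [0.08893058 0.8250599  2.0008924 ] 0.03939191258417048
[(0.69, [0.5715, -0.0698, 0.1525])] [(0.56, [0.5669, -0.0809, 0.1614])] [(0.75, [0.4665, -0.0471, 0.1897])]
```

Emit:
{"name": "arm_command", "arguments": {"xyz": [[0, -0.002, 0], [0, -0.004, 0], [0, -0.006, 0], [0, -0.006, 0], [0, -0.006, 0]], "rot": [[0, 0, 0], [0, 0, 0], [0, 0, 0], [0, 0, 0], [0, 0, 0]]}}

```text
time: 22.78
ee_pos: [0.5696, -0.0838, 0.1496]
eef_rot: [0.745, 0.667, 0.0, -0.0]
ft_force: [-1.1, 2.6, 3.0]
width: 0.0395
grip_force: 8.0
```

```bash
python3 - <<'E'
from h import *
s=r.read_state(); print(s['ee_pos'],s['ft_force'],s['width'])
im=r.camera("wrist"); cv2.imwrite("pics/m10.png",cv2.resize(im[210:340,240:410,::-1],None,fx=4,fy=4))
print(find("collar1","wrist"),find("rail_stop","wrist"),find("rail_mouth","wrist"))
E
```

```text
[ 0.5695513  -0.08384159  0.14958092] [-1.06156126  2.63137713  3.03555636] 0.039545819746227506
[(0.71, [0.5723, -0.0802, 0.1583])] [(0.96, [0.5661, -0.0787, 0.1661])] []
```

Contact with the stop (y force 2.6 N). Release, rise, and go over to the second collar.

Emit:
{"name": "arm_command", "arguments": {"xyz": [[0, 0.001, 0], [0, 0.001, 0], [0, 0.001, 0], [0, 0.001, 0.03], [0, 0.001, 0.06], [0, 0.001, 0.09], [0, 0.035, 0.09], [-0.005, 0.07, 0.09], [-0.01, 0.105, 0.08], [-0.015, 0.14, 0.06], [-0.02, 0.175, 0.03], [-0.022, 0.205, 0.005], [-0.022, 0.214, 0], [-0.022, 0.214, 0], [-0.022, 0.214, 0]], "rot": [[0, 0, 0], [0, 0, 0], [0, 0, 0], [0, 0, 0], [0, 0, 0], [0, 0, 0], [0, 0, 0], [0, 0, 0], [0, 0, 0], [0, 0, 0], [0, 0, 0], [0, 0, 0], [0, 0, 0], [0, 0, 0], [0, 0, 0]], "grip": 0.6}}

```text
time: 24.23
ee_pos: [0.5475, 0.1297, 0.1493]
eef_rot: [0.745, 0.667, -0.001, 0.0]
ft_force: [0.8, -0.6, 0.4]
width: 0.052
grip_force: 0.0
```

```bash
python3 - <<'E'
from h import *
s=r.read_state(); print(s['ee_pos'],s['eef_rot'],s['ft_force'],s['width'])
m=r.camera_model("wrist"); print(rings(r.camera("wrist"),m)); print(find("collar1","wrist"))
p,e,l=fitdoor(); print(p.round(4),l,(e*1e3).round().tolist()); np.save("door.npy",p)
for c in("scene","top"): print(find("collar1",c))
S=lambda x,y:doorpt(p,x+50,y+120).round(4)
for q in [(0,0),(25,105),(90,50)]: print(q,S(*q))
E
```

```text
[0.54748119 0.12973367 0.1493337 ] [ 7.45034794e-01  6.67025244e-01 -6.17314183e-04  3.13593939e-04] [ 0.79918081 -0.60942847  0.38842136] 0.05201513579506609
[((324, 188, 38, 38), array([0.5482, 0.1331, 0.014 ]))]
[(0.6, [0.5468, 0.1291, 0.0115])]
[ 0.6819 -0.1487  0.1261] ['rail_stop', 'rail_mouth', 'door_push', 'door_hinge', 'rail_stop', 'rail_mouth', 'door_push', 'door_hinge'] [[-1.0, 2.0], [-1.0, 7.0], [-1.0, 0.0], [-5.0, 5.0], [1.0, -3.0], [1.0, -3.0], [3.0, -1.0], [1.0, -3.0]]
[(0.51, [0.5483, 0.1335, 0.008]), (0.44, [0.5715, -0.075, 0.1535])]
[(0.44, [0.5659, -0.078, 0.1529])]
(0, 0) [ 0.5691 -0.084 ]
(25, 105) [ 0.4681 -0.046 ]
(90, 50) [0.5309 0.0116]
```

Emit:
{"name": "arm_command", "arguments": {"xyz": [[0, 0.002, -0.04], [0, 0.002, -0.08], [0, 0.002, -0.115], [0, 0.002, -0.135], [0, 0.002, -0.143], [0, 0.002, -0.143], [0, 0.002, -0.143]], "rot": [[0, 0, 0], [0, 0, 0], [0, 0, 0], [0, 0, 0], [0, 0, 0], [0, 0, 0], [0, 0, 0]]}}

```text
time: 25.52
ee_pos: [0.5479, 0.1321, 0.0071]
eef_rot: [0.745, 0.667, 0.0, 0.0]
ft_force: [-0.8, 1.0, 0.9]
width: 0.0522
grip_force: 0.0
```

Emit:
{"name": "arm_command", "arguments": {"xyz": [[0, 0, 0], [0, 0, 0], [0, 0, 0], [0, 0, 0], [0, 0, 0], [0, 0, 0.02], [0, 0, 0.05], [0, 0, 0.09], [0, 0, 0.13], [0, 0, 0.17], [0, 0, 0.21], [0, 0, 0.23], [0, 0, 0.23]], "rot": [[0, 0, 0], [0, 0, 0], [0, 0, 0], [0, 0, 0], [0, 0, 0], [0, 0, 0], [0, 0, 0], [0, 0, 0], [0, 0, 0], [0, 0, 0], [0, 0, 0], [0, 0, 0], [0, 0, 0]], "grip": 0.3, "squeeze": 20}}

```text
time: 26.6
ee_pos: [0.5496, 0.1325, 0.2417]
eef_rot: [0.745, 0.667, 0.004, 0.001]
ft_force: [-0.1, -0.3, -1.3]
width: 0.0387
grip_force: 20.0
```

Emit:
{"name": "arm_command", "arguments": {"xyz": [[-0.015, -0.03, 0], [-0.03, -0.06, 0], [-0.045, -0.09, 0], [-0.06, -0.12, 0], [-0.07, -0.15, 0], [-0.078, -0.17, 0], [-0.081, -0.179, 0], [-0.081, -0.179, 0], [-0.081, -0.179, -0.02], [-0.081, -0.179, -0.035], [-0.081, -0.179, -0.035], [-0.081, -0.179, -0.035]], "rot": [[0, 0, -0.02], [0, 0, -0.02], [0, 0, -0.02], [0, 0, -0.02], [0, 0, -0.02], [0, 0, -0.02], [0, 0, -0.02], [0, 0, -0.02], [0, 0, -0.02], [0, 0, -0.02], [0, 0, -0.02], [0, 0, -0.02]]}}

```text
time: 27.6
ee_pos: [0.4664, -0.0456, 0.2011]
eef_rot: [0.751, 0.66, -0.001, -0.0]
ft_force: [-0.6, -0.3, -1.0]
width: 0.0386
grip_force: 20.0
```

```bash
python3 - <<'E'
from h import *
s=r.read_state(); print(s['ee_pos'],s['ft_force'],s['width'])
for c in("wrist","scene"):
    im=r.camera(c)
    if c=="wrist": cv2.imwrite("pics/m11.png",im[:,:,::-1])
    print(find("collar1",c),find("rail_mouth",c))
E
```

```text
[ 0.4664431  -0.04561026  0.20112224] [-0.5887618  -0.27457609 -1.00131107] 0.038599110735443726
[(0.93, [0.5724, -0.0755, 0.1555])] [(0.73, [0.4673, -0.0505, 0.1918])]
[(0.53, [0.5693, -0.0715, 0.153]), (0.51, [0.4688, -0.0465, 0.2033])] [(0.65, [0.4682, -0.0498, 0.1918])]
```

View pics/m11.png

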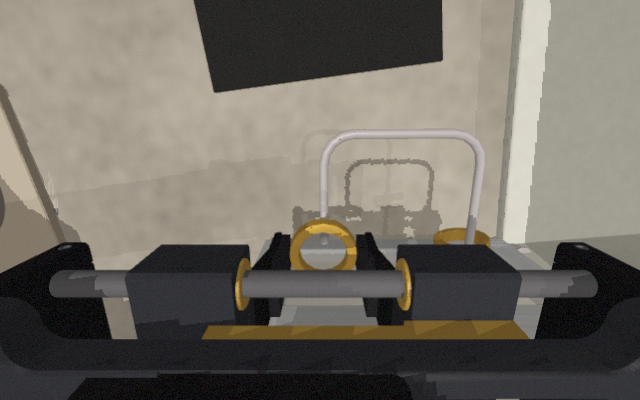

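The tip (324,239) shows through the bore of the held ring (324,248). The first ring is by the stop at (462,237). Lower and release.

Emit:
{"name": "arm_command", "arguments": {"xyz": [[0, -0.002, -0.008], [0, -0.002, -0.016], [0, -0.002, -0.025], [0, -0.002, -0.025]], "rot": [[0, 0, 0], [0, 0, 0], [0, 0, 0], [0, 0, 0]]}}

```text
time: 28.23
ee_pos: [0.4654, -0.0489, 0.1744]
eef_rot: [0.752, 0.659, -0.001, -0.001]
ft_force: [-1.0, 0.4, -0.8]
width: 0.0386
grip_force: 20.0
```

Emit:
{"name": "arm_command", "arguments": {"xyz": [[0, 0, 0], [0, 0, 0], [0, 0, 0], [0, 0, 0], [0, 0, 0], [0, 0, 0], [0, 0, 0], [0, 0, 0]], "rot": [[0, 0, 0], [0, 0, 0], [0, 0, 0], [0, 0, 0], [0, 0, 0], [0, 0, 0], [0, 0, 0], [0, 0, 0]], "grip": 0.75}}

```text
time: 28.9
ee_pos: [0.4666, -0.0488, 0.1766]
eef_rot: [0.752, 0.659, 0.0, 0.0]
ft_force: [0.6, 0.1, -0.2]
width: 0.0649
grip_force: 0.0
```

```bash
python3 - <<'E'
from h import *
s=r.read_state(); print(s['ee_pos'],s['ft_force'],s['width'])
im,o=ringpose(); [print(x) for x in o]
cv2.imwrite("pics/m12.png",im[:,:,::-1])
print(find("collar1","wrist"),find("rail_mouth","wrist"))
E
```

```text
[ 0.46658578 -0.04882492  0.1766372 ] [ 0.56902952  0.12100244 -0.178344  ] 0.06490942070457686
(array([418., 330.], dtype=float32), 4696.5, array([ 0.5248, -0.1302]), 237, np.float64(-7.5))
(array([448., 284.], dtype=float32), 572.5, array([ 0.5472, -0.0956]), 42, np.float64(-85.7))
(array([198., 283.], dtype=float32), 560.0, array([ 0.3753, -0.0726]), 42, np.float64(70.8))
(array([465., 240.], dtype=float32), 232.0, array([ 0.5585, -0.0632]), 24, np.float64(-7.5))
(array([324., 205.], dtype=float32), 1272.5, array([ 0.4692, -0.0274]), 39, np.float64(24.7))
[(0.73, [0.5719, -0.0738, 0.152]), (0.62, [0.467, -0.0303, 0.1531])] [(0.71, [0.465, -0.0483, 0.1891])]
```

This time the ring hangs twisted the other way (+25° against the tool's -7°). Turn +0.53 rad, grip, turn back while sliding.

Emit:
{"name": "arm_command", "arguments": {"xyz": [[0, 0.005, 0.01], [0.001, 0.01, 0.01], [0.001, 0.015, 0.01], [0.0015, 0.02, 0.01], [0.0015, 0.02, 0.01], [0.0015, 0.02, 0], [0.0015, 0.02, -0.015], [0.0015, 0.02, -0.027], [0.0015, 0.02, -0.027], [0.0015, 0.02, -0.027]], "rot": [[0, 0, 0.12], [0, 0, 0.24], [0, 0, 0.36], [0, 0, 0.48], [0, 0, 0.53], [0, 0, 0.53], [0, 0, 0.53], [0, 0, 0.53], [0, 0, 0.53], [0, 0, 0.53]]}}

```text
time: 29.88
ee_pos: [0.4675, -0.0292, 0.149]
eef_rot: [0.554, 0.833, -0.001, -0.0]
ft_force: [-0.6, 0.5, -0.0]
width: 0.0652
grip_force: 0.0
```

Emit:
{"name": "arm_command", "arguments": {"xyz": [[0, 0, 0], [0, 0, 0], [0, 0, 0], [0, 0, 0], [0, 0, 0], [0, 0, 0]], "rot": [[0, 0, 0], [0, 0, 0], [0, 0, 0], [0, 0, 0], [0, 0, 0], [0, 0, 0]], "grip": 0.3, "squeeze": 10}}

```text
time: 30.38
ee_pos: [0.4682, -0.0288, 0.1498]
eef_rot: [0.553, 0.833, 0.0, 0.0]
ft_force: [-0.0, -0.1, 1.2]
width: 0.0386
grip_force: 10.0
```

Emit:
{"name": "arm_command", "arguments": {"xyz": [[0, 0.003, 0], [0.001, 0.006, 0], [0.002, 0.009, 0], [0.003, 0.012, 0], [0.003, 0.015, 0], [0.003, 0.015, 0], [0.003, 0.015, 0]], "rot": [[0, 0, -0.1], [0, 0, -0.21], [0, 0, -0.32], [0, 0, -0.43], [0, 0, -0.53], [0, 0, -0.53], [0, 0, -0.53]]}}

```text
time: 30.97
ee_pos: [0.471, -0.0138, 0.1496]
eef_rot: [0.751, 0.661, 0.0, 0.0]
ft_force: [-0.3, -0.7, -1.1]
width: 0.0386
grip_force: 10.0
```

Emit:
{"name": "arm_command", "arguments": {"xyz": [[0, 0, 0], [0, 0, 0], [0, 0, 0], [0, 0, 0], [0, 0, 0], [0, 0, 0], [0, 0, 0]], "rot": [[0, 0, 0], [0, 0, 0], [0, 0, 0], [0, 0, 0], [0, 0, 0], [0, 0, 0], [0, 0, 0]], "grip": 0.55}}

```text
time: 31.55
ee_pos: [0.4711, -0.0139, 0.1496]
eef_rot: [0.752, 0.659, 0.0, 0.0]
ft_force: [0.3, 0.7, -0.3]
width: 0.0479
grip_force: 0.0
```

Emit:
{"name": "arm_command", "arguments": {"xyz": [[0, 0, 0], [0, 0, 0], [0, 0, 0], [0, 0, 0], [0, 0, 0]], "rot": [[0, 0, 0], [0, 0, 0], [0, 0, 0], [0, 0, 0], [0, 0, 0]], "grip": 0.3, "squeeze": 8}}

```text
time: 31.97
ee_pos: [0.471, -0.0138, 0.1496]
eef_rot: [0.752, 0.659, 0.0, 0.0]
ft_force: [0.4, 0.4, -0.3]
width: 0.0388
grip_force: 8.0
```

```bash
python3 - <<'E'
from h import *
s=r.read_state(); print(s['ee_pos'],s['ft_force'],s['width'],s['grip_force'])
r.camera("wrist"); print(find("collar1","wrist"))
p,e,l=fitdoor(); print(p.round(4),l,(e*1e3).round().tolist())
S=lambda x,y:doorpt(p,x+50,y+120).round(4)
for q in [(0,0),(25,105),(60,105),(70,85),(70,20),(90,50)]: print(q,S(*q))
E
```

```text
[ 0.47104774 -0.01384589  0.14957602] [ 0.43339685  0.41886005 -0.26904142] 0.038789575375538024 7.999219504126813
[(0.82, [0.4707, -0.012, 0.1558])]
[ 0.6822 -0.148   0.1251] ['rail_stop', 'rail_mouth', 'door_push', 'door_hinge', 'rail_stop', 'door_push', 'door_hinge'] [[-4.0, 2.0], [2.0, 3.0], [-0.0, -3.0], [-3.0, 3.0], [6.0, -4.0], [0.0, -0.0], [1.0, -2.0]]
(0, 0) [ 0.5694 -0.0835]
(25, 105) [ 0.4683 -0.0455]
(60, 105) [ 0.4727 -0.0108]
(70, 85) [ 0.4938 -0.0034]
(70, 20) [ 0.5583 -0.0115]
(90, 50) [0.531  0.0121]
```

Emit:
{"name": "arm_command", "arguments": {"xyz": [[0.001, 0.006, 0], [0.002, 0.012, 0], [0.0033, 0.0155, 0], [0.0046, 0.0192, 0], [0.0059, 0.0207, 0], [0.0072, 0.0222, 0], [0.0085, 0.0237, 0], [0.0097, 0.0251, 0], [0.0115, 0.026, 0], [0.013, 0.027, 0], [0.015, 0.0278, 0], [0.0167, 0.0286, 0], [0.0187, 0.0288, 0], [0.0206, 0.029, 0], [0.0226, 0.0292, 0], [0.0245, 0.0291, 0], [0.031, 0.0283, 0], [0.039, 0.0273, 0], [0.049, 0.026, 0], [0.049, 0.026, 0]], "rot": [[0, 0, 0], [0, 0, -0.1], [0, 0, -0.22], [0, 0, -0.34], [0, 0, -0.45], [0, 0, -0.56], [0, 0, -0.67], [0, 0, -0.78], [0, 0, -0.89], [0, 0, -1.0], [0, 0, -1.1], [0, 0, -1.2], [0, 0, -1.3], [0, 0, -1.4], [0, 0, -1.5], [0, 0, -1.57], [0, 0, -1.57], [0, 0, -1.57], [0, 0, -1.57], [0, 0, -1.57]]}}

```text
time: 34.23
ee_pos: [0.5216, 0.0125, 0.1496]
eef_rot: [0.998, -0.064, 0.001, 0.0]
ft_force: [1.1, 1.5, 1.6]
width: 0.0388
grip_force: 8.0
```

```bash
python3 - <<'E'
from h import *
s=r.read_state(); print(s['ee_pos'],s['eef_rot'],s['ft_force'],s['width'],s['grip_force'])
r.camera("wrist"); print(find("collar1","wrist"),find("rail_mouth","wrist"))
E
```

```text
[0.52159091 0.01245163 0.14958775] [ 9.97978378e-01 -6.35510685e-02  5.25194577e-04  3.77150332e-04] [1.08475729 1.50680591 1.61844777] 0.038820202572757305 8.002217070625193
[(0.83, [0.5696, -0.0758, 0.1528]), (0.62, [0.5213, 0.0115, 0.1542])] []
```

Collar 2 is on the middle leg. Same half-turn regrip.

Emit:
{"name": "arm_command", "arguments": {"xyz": [[0, 0, 0], [0, 0, 0], [0, 0, 0], [0, 0, 0.02], [0, 0, 0.045], [0, 0, 0.045], [0, 0, 0.045], [0, 0, 0.045], [0, 0, 0.045], [0, 0, 0.045], [0, 0, 0.045], [0, 0, 0.045], [0, 0, 0.045], [0, 0, 0.045], [0, 0, 0.045], [0, 0, 0.045], [0, 0, 0.045], [0, 0, 0.045], [0, 0, 0.045], [0, 0, 0.045]], "rot": [[0, 0, 0], [0, 0, 0], [0, 0, 0], [0, 0, 0], [0, 0, 0], [0, 0, 0.12], [0, 0, 0.24], [0, 0, 0.36], [0, 0, 0.48], [0, 0, 0.6], [0, 0, 0.72], [0, 0, 0.84], [0, 0, 0.96], [0, 0, 1.08], [0, 0, 1.2], [0, 0, 1.32], [0, 0, 1.44], [0, 0, 1.56], [0, 0, 1.68], [0, 0, 1.8]], "grip": 0.6}}

```text
time: 36.05
ee_pos: [0.5197, 0.0122, 0.1945]
eef_rot: [0.669, 0.743, -0.0, -0.0]
ft_force: [0.5, -0.1, -0.6]
width: 0.0519
grip_force: 0.0
```

Emit:
{"name": "arm_command", "arguments": {"xyz": [[0, 0, 0], [0, 0, 0], [0, 0, 0], [0, 0, 0], [0, 0, 0], [0, 0, 0], [0, 0, 0], [0, 0, 0], [0, 0, 0], [0, 0, 0], [0, 0, 0], [0, 0, 0], [0, 0, 0], [0, 0, 0]], "rot": [[0, 0, 0.12], [0, 0, 0.24], [0, 0, 0.36], [0, 0, 0.48], [0, 0, 0.6], [0, 0, 0.72], [0, 0, 0.84], [0, 0, 0.96], [0, 0, 1.08], [0, 0, 1.2], [0, 0, 1.32], [0, 0, 1.34], [0, 0, 1.34], [0, 0, 1.34]]}}

```text
time: 37.22
ee_pos: [0.5199, 0.0121, 0.1945]
eef_rot: [0.068, 0.998, 0.0, -0.0]
ft_force: [0.9, -0.1, 0.2]
width: 0.0521
grip_force: 0.0
```

```bash
python3 - <<'E'
from h import *
s=r.read_state(); print(s['ee_pos'],s['eef_rot'],s['ft_force'],s['width'],s['joint_positions'].round(2))
im,o=ringpose(); [print(x) for x in o if x[1]<2500]
print(find("collar1","wrist"),find("rail_stop","wrist"),find("rail_mouth","wrist"))
E
```

```text
[0.51989484 0.01209193 0.19453113] [ 6.77159625e-02  9.97704635e-01  5.20270905e-05 -8.72366699e-05] [ 0.87283525 -0.10171437  0.2005676 ] 0.052135742478289546 [-0.63  0.12  0.57  1.8  -0.07  1.24  1.39]
(array([427., 284.], dtype=float32), 483.5, array([0.5767, 0.0845]), 46, np.float64(1.2))
(array([219., 284.], dtype=float32), 485.0, array([ 0.5554, -0.0721]), 46, np.float64(-16.6))
(array([326., 227.], dtype=float32), 1154.0, array([0.5197, 0.0144]), 38, np.float64(82.3))
(array([135.,  62.], dtype=float32), 326.5, array([ 0.3967, -0.0868]), 31, np.float64(24.6))
[(0.65, [0.517, 0.0115, 0.1542])] [(0.34, [0.5199, 0.0125, 0.1541])] [(0.74, [0.4641, -0.0488, 0.1899])]
```

Emit:
{"name": "arm_command", "arguments": {"xyz": [[-0.001, 0.001, -0.02], [-0.001, 0.001, -0.04], [-0.001, 0.001, -0.045], [-0.001, 0.001, -0.045]], "rot": [[0, 0, 0], [0, 0, 0], [0, 0, 0], [0, 0, 0]]}}

```text
time: 37.75
ee_pos: [0.5181, 0.013, 0.1484]
eef_rot: [0.066, 0.998, -0.0, -0.001]
ft_force: [-0.5, 0.3, 0.2]
width: 0.0523
grip_force: 0.0
```

Emit:
{"name": "arm_command", "arguments": {"xyz": [[0, 0, 0], [0, 0, 0], [0, 0, 0], [0, 0, 0], [0.01, -0.001, 0], [0.02, -0.002, 0], [0.03, -0.003, 0], [0.036, -0.004, 0], [0.0415, -0.0045, 0], [0.0415, -0.0045, 0]], "rot": [[0, 0, 0], [0, 0, 0], [0, 0, 0], [0, 0, 0], [0, 0, 0], [0, 0, 0], [0, 0, 0], [0, 0, 0], [0, 0, 0], [0, 0, 0]], "grip": 0.3, "squeeze": 8}}

```text
time: 38.58
ee_pos: [0.5617, 0.0088, 0.1502]
eef_rot: [0.066, 0.998, 0.0, 0.001]
ft_force: [1.4, 1.0, 2.2]
width: 0.0387
grip_force: 8.0
```

Emit:
{"name": "arm_command", "arguments": {"xyz": [[0.002, -0.0003, 0], [0.004, -0.0007, 0], [0.006, -0.0015, 0], [0.0074, -0.0024, 0], [0.009, -0.0034, 0], [0.0105, -0.0046, 0], [0.012, -0.006, 0], [0.0133, -0.0075, 0], [0.0143, -0.0092, 0], [0.0153, -0.011, 0], [0.0162, -0.0127, 0], [0.0168, -0.0145, 0], [0.0171, -0.0165, 0], [0.0173, -0.0185, 0], [0.0174, -0.0205, 0], [0.0173, -0.0223, 0], [0.0163, -0.03, 0], [0.015, -0.04, 0], [0.0135, -0.052, 0], [0.0135, -0.052, 0]], "rot": [[0, 0, -0.1], [0, 0, -0.2], [0, 0, -0.3], [0, 0, -0.39], [0, 0, -0.49], [0, 0, -0.59], [0, 0, -0.69], [0, 0, -0.79], [0, 0, -0.88], [0, 0, -0.98], [0, 0, -1.08], [0, 0, -1.18], [0, 0, -1.28], [0, 0, -1.38], [0, 0, -1.48], [0, 0, -1.57], [0, 0, -1.57], [0, 0, -1.57], [0, 0, -1.57], [0, 0, -1.57]]}}

```text
time: 40.25
ee_pos: [0.5736, -0.047, 0.15]
eef_rot: [0.753, 0.658, -0.0, 0.001]
ft_force: [-0.2, -2.3, 1.1]
width: 0.0388
grip_force: 8.0
```

Emit:
{"name": "arm_command", "arguments": {"xyz": [[-0.001, -0.007, 0], [-0.0015, -0.014, 0], [-0.002, -0.018, 0], [-0.002, -0.018, 0], [-0.002, -0.018, 0]], "rot": [[0, 0, 0], [0, 0, 0], [0, 0, 0], [0, 0, 0], [0, 0, 0]]}}

```text
time: 40.67
ee_pos: [0.5719, -0.0622, 0.1496]
eef_rot: [0.752, 0.659, -0.0, 0.0]
ft_force: [0.1, -1.0, 4.3]
width: 0.0389
grip_force: 8.0
```

```bash
python3 - <<'E'
from h import *
s=r.read_state(); print(s['ee_pos'],s['eef_rot'],s['ft_force'],s['width'],s['joint_positions'].round(2))
im=r.camera("wrist")
print(find("collar1","wrist"),find("rail_stop","wrist"),find("rail_mouth","wrist"))
p,e,l=fitdoor(); print(p.round(4),l,(e*1e3).round().tolist()); print(find("collar1","scene"))
E
```

```text
[ 0.57188196 -0.06218147  0.14963342] [ 7.52116449e-01  6.59030172e-01 -1.81534373e-04  2.17529461e-04] [ 0.05539391 -0.97936185  4.31532932] 0.03892289241270507 [-0.67  0.36  0.86  1.73 -0.29  1.19  0.13]
[(0.92, [0.5683, -0.0596, 0.1545])] [(0.7, [0.5696, -0.0768, 0.1651])] [(0.91, [0.4649, -0.0459, 0.1885])]
[ 0.682  -0.1507  0.1339] ['rail_stop', 'rail_mouth', 'door_push', 'door_hinge', 'door_push', 'door_hinge'] [[1.0, 4.0], [-0.0, 3.0], [-1.0, -3.0], [-2.0, 1.0], [0.0, -1.0], [2.0, -4.0]]
[(0.65, [0.4673, -0.0486, 0.1906]), (0.63, [0.5745, -0.0619, 0.1538])]
```

Release, back off along the leg, narrow the jaws to straddle the wire, then push collar 2 up to collar 1.

Emit:
{"name": "arm_command", "arguments": {"xyz": [[0, 0, 0], [0, 0, 0], [0, 0, 0], [0, 0, 0], [0.001, 0.01, 0], [0.003, 0.02, 0], [0.004, 0.029, 0], [0.004, 0.029, 0]], "rot": [[0, 0, 0], [0, 0, 0], [0, 0, 0], [0, 0, 0], [0, 0, 0], [0, 0, 0], [0, 0, 0], [0, 0, 0]], "grip": 0.6}}

```text
time: 42.08
ee_pos: [0.5765, -0.0288, 0.1493]
eef_rot: [0.751, 0.661, 0.0, -0.0]
ft_force: [-0.5, 1.1, 0.2]
width: 0.0523
grip_force: 0.0
```

Emit:
{"name": "arm_command", "arguments": {"xyz": [[0, 0, 0], [0, 0, 0], [0, 0, 0], [0, 0, 0], [0, 0, 0], [0, 0, 0], [0, -0.006, 0], [-0.001, -0.01, 0], [-0.001, -0.013, 0], [-0.001, -0.015, 0], [-0.001, -0.015, 0]], "rot": [[0, 0, 0], [0, 0, 0], [0, 0, 0], [0, 0, 0], [0, 0, 0], [0, 0, 0], [0, 0, 0], [0, 0, 0], [0, 0, 0], [0, 0, 0], [0, 0, 0]], "grip": 0.16}}

```text
time: 43.0
ee_pos: [0.575, -0.0482, 0.1496]
eef_rot: [0.752, 0.659, 0.0, 0.0]
ft_force: [0.3, 0.5, -0.2]
width: 0.0145
grip_force: 0.0
```

```bash
python3 - <<'E'
from h import *
s=r.read_state(); print(s['ee_pos'],s['ft_force'],s['width'])
im=r.camera("wrist"); cv2.imwrite("pics/m13.png",im[:,:,::-1])
print(find("collar1","wrist"),find("rail_stop","wrist"))
r.camera("scene");print(find("collar1","scene"),find("rail_stop","scene"))
E
```

```text
[ 0.57496601 -0.04816669  0.1496211 ] [ 0.30306101  0.48537782 -0.24952601] 0.014474747409898308
[(0.91, [0.5724, -0.0732, 0.1539]), (0.91, [0.5686, -0.0631, 0.1586])] [(0.77, [0.5682, -0.0786, 0.1652])]
[] [(0.75, [0.5728, -0.086, 0.1675])]
```

Emit:
{"name": "arm_command", "arguments": {"xyz": [[0, -0.002, 0], [0, -0.004, 0], [0, -0.006, 0], [0, -0.006, 0]], "rot": [[0, 0, 0], [0, 0, 0], [0, 0, 0], [0, 0, 0]]}}

```text
time: 43.63
ee_pos: [0.5748, -0.053, 0.1495]
eef_rot: [0.752, 0.659, 0.0, -0.001]
ft_force: [-1.6, 3.8, 0.4]
width: 0.0137
grip_force: 1.4
```

```bash
python3 - <<'E'
from h import *
s=r.read_state(); print(s['ee_pos'],s['ft_force'],s['width'])
r.camera("wrist"); print(find("collar1","wrist"),find("rail_stop","wrist"))
E
```

```text
[ 0.57484116 -0.05295747  0.14950806] [-1.59327703  3.81694319  0.40022462] 0.013731378503409577
[(0.95, [0.5712, -0.077, 0.155]), (0.83, [0.5674, -0.0707, 0.1547])] [(0.82, [0.5663, -0.0834, 0.1661])]
```

Both collars are up against the stop (3.8 N contact). Now back off, rise, cross over the door, close the jaws and drop down outside it.

Emit:
{"name": "arm_command", "arguments": {"xyz": [[0.0005, 0.007, 0], [0.0005, 0.007, 0.03], [0.0005, 0.007, 0.06], [0.0005, 0.007, 0.09], [-0.02, -0.02, 0.09], [-0.045, -0.045, 0.09], [-0.07, -0.07, 0.09], [-0.095, -0.095, 0.09], [-0.12, -0.118, 0.09], [-0.138, -0.135, 0.09], [-0.138, -0.135, 0.09], [-0.138, -0.135, 0.09], [-0.138, -0.135, 0.06], [-0.138, -0.135, 0.037], [-0.138, -0.135, 0.037], [-0.138, -0.135, 0.037]], "rot": [[0, 0, 0], [0, 0, 0], [0, 0, 0], [0, 0, 0], [0, 0, 0], [0, 0, 0], [0, 0, 0], [0, 0, 0], [0, 0, 0], [0, 0, 0], [0, 0, 0], [0, 0, 0], [0, 0, 0], [0, 0, 0], [0, 0, 0], [0, 0, 0]], "grip": 0.16}}

```text
time: 45.12
ee_pos: [0.4371, -0.1878, 0.1864]
eef_rot: [0.752, 0.66, -0.001, -0.0]
ft_force: [-0.9, 0.8, -0.7]
width: 0.0137
grip_force: 0.0
```

```bash
python3 - <<'E'
from h import *
s=r.read_state(); print(s['ee_pos'],s['eef_rot'],s['ft_force'],s['width'],s['joint_positions'].round(2))
p,e,l=fitdoor(); print(p.round(4),l,(e*1e3).round().tolist())
cv2.imwrite("pics/m14.png",np.hstack([cv2.resize(r.camera("scene")[90:270,190:370,::-1],(400,400),interpolation=2),cv2.resize(r.camera("top")[130:290,260:420,::-1],(400,400),interpolation=2)]))
print(find("collar1","scene"),find("collar1","top"))
E
```

```text
[ 0.43711174 -0.18784337  0.18641864] [ 7.51666730e-01  6.59541763e-01 -1.33147598e-03 -1.31902290e-04] [-0.9003772   0.80206654 -0.70609029] 0.013698452227929526 [-0.69 -0.02  1.01  1.93  0.02  1.22  0.18]
[ 0.6828 -0.147   0.119 ] ['rail_mouth', 'door_push', 'door_hinge', 'rail_stop', 'rail_mouth', 'door_push', 'door_hinge'] [[0.0, 3.0], [0.0, -0.0], [-3.0, 4.0], [4.0, -3.0], [-0.0, -1.0], [0.0, -1.0], [-1.0, -1.0]]
[(0.51, [0.5719, -0.0682, 0.1524]), (0.43, [0.5708, -0.0756, 0.153])] [(0.51, [0.5665, -0.0655, 0.1518]), (0.48, [0.5669, -0.0832, 0.1517])]
```

View pics/m14.png

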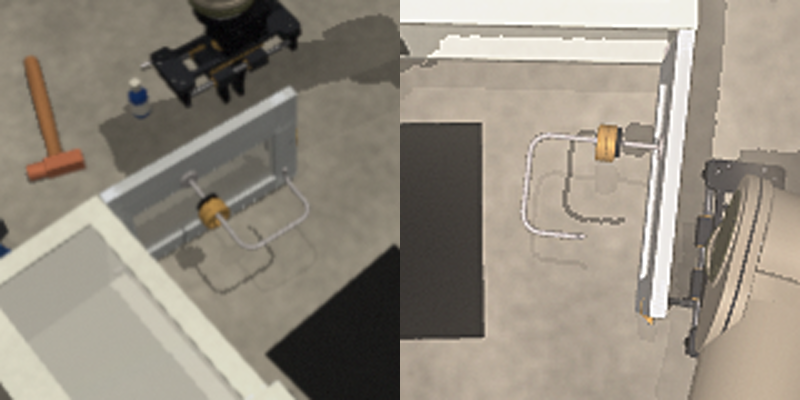

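The pictures show both collars side by side against the stop (605,143 in the right crop), and the gripper outside the door. Now I'll swing the door, following its arc.

Emit:
{"name": "arm_command", "arguments": {"xyz": [[0.002, 0.02, 0], [0.003, 0.034, 0], [0.004, 0.0405, 0], [0.0045, 0.05, 0], [0.005, 0.06, 0], [0.0065, 0.0715, 0], [0.008, 0.0835, 0], [0.011, 0.0955, 0], [0.0137, 0.107, 0], [0.0175, 0.1185, 0], [0.0217, 0.13, 0], [0.0268, 0.141, 0], [0.032, 0.152, 0], [0.038, 0.1625, 0], [0.044, 0.1726, 0], [0.051, 0.1825, 0], [0.0586, 0.192, 0], [0.0586, 0.192, 0]], "rot": [[0, 0, 0], [0, 0, 0], [0, 0, 0], [0, 0, -0.04], [0, 0, -0.08], [0, 0, -0.13], [0, 0, -0.18], [0, 0, -0.23], [0, 0, -0.28], [0, 0, -0.33], [0, 0, -0.38], [0, 0, -0.43], [0, 0, -0.48], [0, 0, -0.53], [0, 0, -0.58], [0, 0, -0.63], [0, 0, -0.68], [0, 0, -0.68]]}}

```text
time: 47.32
ee_pos: [0.4965, 0.0052, 0.1864]
eef_rot: [0.929, 0.371, -0.0, 0.0]
ft_force: [0.0, 0.5, 0.5]
width: 0.0134
grip_force: 0.0
```

```bash
python3 - <<'E'
from h import *
s=r.read_state(); print(s['ee_pos'],s['eef_rot'],s['ft_force'],s['joint_positions'].round(2))
p,e,l=fitdoor(); print(p.round(4),l,(e*1e3).round().tolist())
for c in("scene","top"):
  for k,q in find("collar1",c):
    d=np.array(q[:2])-doorpt(p,50,120); a=p[2]
    print(c,k,q,"rail x,y mm",(1e3*d@[np.sin(a),np.cos(a)]).round(1),(1e3*d@[-np.cos(a),np.sin(a)]).round(1))
E
```

```text
[0.49651982 0.00519327 0.18640388] [ 9.28705660e-01  3.70817608e-01 -5.51323300e-05  3.08314820e-04] [0.00079978 0.45960082 0.47455503] [-0.84  0.06  0.78  1.88 -0.05  1.22 -0.86]
[ 0.6822 -0.1484  0.8233] ['rail_stop', 'rail_mouth', 'door_push', 'door_hinge', 'rail_stop', 'rail_mouth', 'door_hinge'] [[-2.0, 4.0], [-0.0, -0.0], [-2.0, 1.0], [-2.0, 3.0], [2.0, -3.0], [2.0, -2.0], [3.0, -2.0]]
scene 0.56 [0.6437, -0.0204, 0.1517] rail x,y mm 8.8 0.0
scene 0.44 [0.6472, -0.0147, 0.1522] rail x,y mm 15.2 1.8
scene 0.2 [0.6819, -0.1498, -0.0022] rail x,y mm -51.2 -120.8
top 0.44 [0.6365, -0.0214, 0.1538] rail x,y mm 2.8 4.2
top 0.39 [0.6456, -0.0117, 0.1528] rail x,y mm 16.1 5.1
```

Emit:
{"name": "arm_command", "arguments": {"xyz": [[0.0085, 0.0095, 0], [0.0164, 0.018, 0], [0.025, 0.0265, 0], [0.034, 0.034, 0], [0.0435, 0.0415, 0], [0.0534, 0.0484, 0], [0.064, 0.055, 0], [0.0744, 0.0607, 0], [0.0855, 0.066, 0], [0.0964, 0.071, 0], [0.1075, 0.0755, 0], [0.119, 0.079, 0], [0.131, 0.082, 0], [0.131, 0.082, 0], [0.131, 0.082, 0]], "rot": [[0, 0, -0.05], [0, 0, -0.1], [0, 0, -0.15], [0, 0, -0.2], [0, 0, -0.25], [0, 0, -0.3], [0, 0, -0.35], [0, 0, -0.4], [0, 0, -0.45], [0, 0, -0.5], [0, 0, -0.55], [0, 0, -0.6], [0, 0, -0.65], [0, 0, -0.65], [0, 0, -0.65]]}}

```text
time: 49.17
ee_pos: [0.6266, 0.0855, 0.1861]
eef_rot: [0.998, 0.056, -0.0, 0.001]
ft_force: [0.3, 0.0, 0.0]
width: 0.0137
grip_force: 0.0
```

```bash
cat > st.py <<'E'
from h import *
s=r.read_state(); print(s['ee_pos'],s['ft_force'],s['joint_positions'].round(2))
p,e,l=fitdoor(); print(p.round(4),l,(e*1e3).round().tolist())
for c in("scene","top"):
  for k,q in find("collar1",c):
    d=np.array(q[:2])-doorpt(p,50,120); a=p[2]
    print(c,k,q,"rail x,y mm",(1e3*d@[np.sin(a),np.cos(a)]).round(1),(1e3*d@[-np.cos(a),np.sin(a)]).round(1))
  print([(round(d["conf"],2),w(c,d["at"]).round(4)) for d in r.spot_point("dryer",c)][:2])
  T=np.array(r.camera_model(c)["T"])
E
python3 st.py
```

```text
[0.62662057 0.08547106 0.18612913] [0.28500402 0.00407632 0.02118458] [-0.8   0.46  0.8   1.52 -0.33  1.3  -1.42]
[ 0.6842 -0.1489  1.4832] ['rail_stop', 'door_push', 'door_hinge', 'door_hinge'] [[-1.0, 2.0], [1.0, -2.0], [-1.0, 5.0], [1.0, -6.0]]
scene 0.21 [0.3353, -0.4186, -0.0025] rail x,y mm -421.1 -358.1
[]
[(0.67, array([ 0.6792, -0.1456, -0.0042]))]
```

Emit:
{"name": "arm_command", "arguments": {"xyz": [[0.008, 0.001, 0], [0.016, 0.002, 0], [0.022, 0.003, 0], [0.028, 0.003, 0], [0.032, 0.003, 0], [0.032, 0.003, 0]], "rot": [[0, 0, -0.03], [0, 0, -0.06], [0, 0, -0.08], [0, 0, -0.1], [0, 0, -0.1], [0, 0, -0.1]]}}

```text
time: 50.37
ee_pos: [0.6597, 0.0886, 0.1862]
eef_rot: [1.0, 0.005, 0.0, 0.001]
ft_force: [-0.1, 1.3, -0.5]
width: 0.0141
grip_force: 0.0
```

Emit:
{"name": "arm_command", "arguments": {"xyz": [[0.003, 0, 0], [0.006, 0, 0], [0.008, 0, 0], [0.008, 0, 0]], "rot": [[0, 0, 0], [0, 0, 0], [0, 0, 0], [0, 0, 0]]}}

```text
time: 50.7
ee_pos: [0.6611, 0.0885, 0.1862]
eef_rot: [1.0, 0.004, -0.007, -0.001]
ft_force: [-35.9, 1.0, 18.7]
width: 0.0139
grip_force: 18.4
```

Hard stop at 36 N, well above the 8 N latch force. Back off gently and check.

Emit:
{"name": "arm_command", "arguments": {"xyz": [[-0.008, 0, 0], [-0.02, 0, 0], [-0.05, 0, 0], [-0.08, 0, 0.02], [-0.11, 0, 0.04], [-0.14, 0, 0.06], [-0.17, 0, 0.08], [-0.2, 0, 0.1], [-0.2, 0, 0.1], [-0.2, 0, 0.1]], "rot": [[0, 0, 0], [0, 0, 0], [0, 0, 0], [0, 0, 0], [0, 0, 0], [0, 0, 0], [0, 0, 0], [0, 0, 0], [0, 0, 0], [0, 0, 0]]}}

```text
time: 51.53
ee_pos: [0.4668, 0.089, 0.2884]
eef_rot: [1.0, 0.006, 0.002, -0.003]
ft_force: [-0.7, 1.1, -0.3]
width: 0.0143
grip_force: 0.0
```

```bash
python3 st.py; python3 - <<'E'
from h import *
for c in("scene","top"):
    for l in("door_push","tongue","dryer"): print(c,l,find(l,c))
for l in("grease_tin","mouthpiece","pad_jar","oil_bottle"): print(l,find(l,"top",n=1))
E
```

```text
[0.46675445 0.0890265  0.28836565] [-0.73963303  1.10600735 -0.33728596] [-1.17 -0.11  0.84  1.77  0.08  1.44 -1.9 ]
[ 0.6819 -0.1485  1.6086] ['door_push', 'door_hinge', 'door_push', 'door_hinge'] [[-3.0, -1.0], [-2.0, 5.0], [3.0, 1.0], [2.0, -4.0]]
[]
[(0.78, array([ 0.6813, -0.1451, -0.0047]))]
scene door_push [(0.81, [0.6761, 0.0934, 0.1991])]Traceback (most recent call last):
  File "<stdin>", line 3, in <module>
  File "h.py", line 12, in find
    return [(round(d["conf"],2),np.round(w(cam,d["at"]),4).tolist()) for d in getattr(r,fn)(lab,cam)[:n]]
                                                                              ~~~~~~~~~~~~~^^^^^^^^^
ValueError: it knows: collar, door_hinge, door_push, dryer, grease_tin, mallet, mouthpiece, oil_bottle, pad_jar, rail_mouth, rail_stop, sax_neck, screwdriver
```

```bash
python3 - <<'E'
from h import *
im=r.camera("top"); m=r.camera_model("top")
k=(im.min(2)>205).astype(np.uint8)
P=[]
for c in range(225,370,5):
    rows=np.where(k[30:100,c])[0]
    if len(rows): P.append(ray(m,(c,30+rows[0]),.212)[:2])
P=np.array(P); f=np.polyfit(P[:,1],P[:,0],1)
res=abs(np.polyval(f,P[:,1])-P[:,0]); g=res<.004; f=np.polyfit(P[g,1],P[g,0],1)
print("back edge x=",f, "closed a =",np.pi/2+np.arctan(f[0]),"front x at y=-.15:",np.polyval(f,-.15)-.23, g.sum(),len(P))
for l in("door_push","door_hinge"): print(l,find(l,"top"))
for l in("grease_tin","mouthpiece","pad_jar","oil_bottle"): print(l,find(l,"top",n=1))
for c in("scene","top","wrist"):
    if c=="wrist": r.camera(c)
    print(c,find("collar1",c),find("rail_stop",c))
E
```

```text
back edge x= [0.03961776 0.91434548] closed a = 1.6103933747771064 front x at y=-.15: 0.6784028176551307 29 29
door_push [(0.56, [0.673, 0.0943, 0.1947])]
door_hinge []
grease_tin []
mouthpiece [(0.75, [0.4263, 0.4958, -0.0006])]
pad_jar [(0.63, [0.28, 0.3965, 0.0028])]
oil_bottle [(0.48, [0.4785, -0.3816, -0.0042])]
scene [] []
top [] []
wrist [] [(0.36, [0.2806, 0.397, -0.0007])]
```

```bash
python3 - <<'E'
from h import *
p=np.array([.682,-.1487,1.61])
for cam in("top","scene"):
    im=r.camera(cam); m=r.camera_model(cam); T=np.linalg.inv(np.array(m["T"]))
    def px(q):
        c=T@np.r_[q,1]; u,v=c[0]/-c[2],-c[1]/-c[2]; k=1+m["k1"]*(u*u+v*v)
        return m["cx"]+m["fx"]*u*k, m["cy"]+m["fy"]*v*k
    for x in(0,5,15,40,70): print(cam,x,np.round(px(np.r_[doorpt(p,50+x,120),.158])))
    u,v=map(int,px(np.r_[doorpt(p,60,120),.158]))
    h=cv2.cvtColor(im,cv2.COLOR_RGB2HSV); k=cv2.inRange(h,(10,70,60),(35,255,255))
    b=k[v-40:v+40,u-50:u+50]; n,_,st,ce=cv2.connectedComponentsWithStats(b)
    print([(st[i].tolist(),(ce[i]+[u-50,v-40]).round(1)) for i in range(1,n) if st[i,4]>4])
E
```

```text
top 0 [326. 126.]
top 5 [326. 124.]
top 15 [326. 120.]
top 40 [326. 111.]
top 70 [326. 100.]
[]
scene 0 [251. 229.]
scene 5 [250. 230.]
scene 15 [247. 233.]
scene 40 [239. 238.]
scene 70 [230. 244.]
[]
```

```bash
python3 - <<'E'
from h import *
im=r.camera("top").astype(int); print("top R-B"); print((im[90:135:2,305:350:2,0]-im[90:135:2,305:350:2,2]))
im=r.camera("scene").astype(int); print("scene R-B"); print((im[210:256:2,222:268:2,0]-im[210:256:2,222:268:2,2]))
E
```

```text
top R-B
[[22 20 22 21 21 22 21 20 22 21 23 22 22 21 22 21 21 22 21 21 22 22 21]
 [23 22 24 23 24 24 24 24 24 22 20 21 23 22 22 22 21 22 21 21 21 20 20]
 [21 22 24 22 23 24 24 25 22 23 21 22 22 21 22 23 21 22 22 21 22 21 20]
 [20 19 20 20 20 20 20 19 22 23 24 21 22 23 21 22 21 21 23 21 22 21 22]
 [21 21 20 20 20 21 20 20 20 20 22 20 21 21 21 22 21 21 22 21 23 21 22]
 [21 21 21 20 19 20 20 19 20 19 22 22 20 20 21 19 22 22 22 21 22 21 23]
 [21 21 21 21 21 19 22 21 20 19 23 22 20 21 20 21 20 21 20 20 21 23 22]
 [21 22 21 21 21 21 22 21 21 22 22 23 20 20 21 21 20 20 21 22 20 23 22]
 [21 21 19 20 21 21 20 22 21 21 23 21 21 21 20 21 20 20 20 20 20 20 20]
 [21 21 19 21 21 21 21 20 20 20 23 20 20 22 21 21 21 19 22 21 21 20 21]
 [20 20 20 20 18 22 21 22 22 20 23 21 21 20 20 21 22 20 21 20 21 20 21]
 [21 21 20 20 19 19 20 19 21 21 23 21 21 21 21 21 21 20 20 20 21 20 21]
 [21 19 19 19 19 20 18 20 19 20 22 19 21 21 20 21 21 21 22 22 20 23 21]
 [21 20 20 21 20 20 20 20 20 20 21 20 19 20 20 21 21 21 21 20 22 21 20]
 [21 20 20 19 19 20 19 19 30 38 38 37 24 18 20 19 21 19 22 20 21 22 21]
 [20 20 20 2
[... 1531 characters left out ...]
17 18 17 15 17 20 31 32 32 31 28 18 18 17 18 17 17]
 [17 18 18 17 17 18 18 16 15 17 17 19 22 30 31 26 18 17 17 18 17 19 18]
 [17 18 18 17 17 16 16 16 17 17 17 18 18 20 21 17 18 18 17 19 19 18 17]
 [18 17 17 18 15 14 16 18 18 17 17 18 17 17 18 18 18 19 18 18 18 17 18]
 [18 17 18 16 15 17 16 17 18 17 17 17 18 17 18 18 18 18 17 17 17 18 19]
 [17 17 16 15 17 17 18 17 17 19 17 17 18 18 17 18 17 19 17 17 17 18 18]
 [18 17 15 17 18 16 17 17 17 18 17 17 18 18 17 17 17 18 17 17 16 16 16]
 [17 18 14 16 17 17 17 18 18 17 18 17 18 18 17 17 17 17 17 16 17 15 15]
 [17 18 16 17 18 18 18 18 17 17 18 17 18 18 17 18 17 16 16 16 16 16 17]
 [18 18 17 16 17 19 17 18 18 17 18 18 18 17 17 17 16 16 16 16 16 16 17]]
```

The brass shows through the window exactly where both collars should be (top view rows 118–126, cols 319–331). The door angle matches shut (1.609 against 1.610), so I'm handing in.

```bash
python3 -c "
from bench import r
print(r.close_job())"
```

```text
the job is handed in; nothing more can be done
None
```

Job handed in: both collars on the mat went onto the rail's last leg, side by side against the black stop. I pushed the door to its hard stop with about 36 N (the latch needs about 8 N), and its measured angle then matched fully shut; the latch itself could not be seen.

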